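# Set the hold-down screw of a bench lever shear to a gauge blade

### The job

Set the hold-down of the bench shear for 6 mm plate: slide the 6 mm gauge blade (yellow handle) flat along the sheet table until it lies under the hold-down screw's foot, then turn the T-bar clockwise until the blade just drags - lightly nipped, never screwed down hard. Leave the gauge nipped there for the fitter to check, and do not disturb the other two gauges or the tools and bits lying on the bench.

Things in the scene. Friction and masses are not known exactly. Their poses are not given: they have to be found in the camera images.
- gauge_yellow_grip (a point): Centre of the 6 mm gauge's yellow handle (55 long x 22 wide x 32 high), 16 mm above its flat underside. x runs along the steel blade, z up. The blade, 26 wide, 6.0 thick, flush with the underside, runs from x = 27 to its blunt nose at x = 130. 0.2 kg. It starts flat on a black mat, blade away from the robot; its place among the three gauges varies.
- gauge_yellow_tip (a point): Mid-thickness of the blade 105 mm along x from the handle's centre, 25 short of the nose: the part to bring under the foot. Anything from 60 to 118 mm along the blade serves, within 10 mm of its centre line.
- table_mark (a point): Point on the blue shear's steel sheet table (90 above the bench) straight below the hold-down screw. x lies level across the table, away from the open side from which the gauge slides in; z up. The table is 100 wide and reaches 165 from here towards -x. The bracket's upright stands at y = 56 to 80; the shear's frame and arm lie beyond x = 20.
- screw: Hold-down screw, upright over table_mark. Origin: centre of its steel T-bar (14 thick, 91 long over the ball ends, along this x axis), about 212 above the bench, with 30 of bare neck (12 thick) under it. Clockwise from above lowers it, 4 mm a turn; friction 0.05 N m; it stays where it is left. A flat round foot, 28 across, at its lower end turns with it.
- boss (a point): Top of the fixed bracket boss (34 across, 176 above the bench) that guides the screw. The gap under the foot starts an unknown 0.5 to 1.7 mm wider than the blade: they meet after 0.9 to 2.7 rad. Then each 0.1 rad adds about 1.4 N of pinch, felt as a slight change of turning torque and as drag: sliding the gauge takes about 1.2 x pinch + 1 N (a little less read at rest); 3 to 11 N is light.
- gauge_red: The 8 mm gauge, red handle, else like the yellow one; the three lie about 70 apart on the mat. Leave alone. Origin under its handle's centre.
- gauge_blue: The 4 mm gauge, blue handle, else like the yellow one. Leave alone. Origin under its handle's centre.
Things that resemble listed ones, but are neither listed nor needed, are in the scene too. Leave any turquoise look-alike of the part that bears gauge_yellow_grip alone.

How it is judged:
By the outcome, as a careful person would: the job done as asked, in the order asked, and still so for the second after the job is handed in, with the robot touching nothing.
It also fails if it takes over 72 s, if anything falls off the work surface, if the arm or the gripper's body presses on something with over 40 N, if the wrist force passes 120 N, or if a joint passes its speed limit or range.

### The arm

A 6-joint arm with a two-finger parallel gripper is mounted at the origin on the work surface. World frame = base frame: x ahead of the robot, y to its left, z up, the work surface at z = 0. Lengths are in m, angles in degrees, forces in N, time in s.
With the tool pointing down it reaches from about 0.4 to 0.825 m from the base axis. Payload 7 kg.
Tool frame: the origin (TCP) lies midway between the tips of the shut fingers; the grasp point (between the pads) lies 19 mm behind it (r.hold_point_z is the distance from the TCP to the grasp point, in m); x points along the fingers, y is the direction in which the jaws open and shut, and the axes are right-handed (so a half turn about x gives the same grasp; the last joint's range is limited). The gripper opens to 88 mm and grips with 3 to 60 N. Pads are 19 mm wide; open, the fingers measure 130 mm over their backs; the gripper's body (78 mm by 193 mm) begins 47 mm behind the grasp point.
Start: joints at [86.981, 20.546, 0.682, 0, -70.136, -16.507], TCP at [0.226, 0.636, 0.227] pointing down, gripper open.
Joint ranges: [-176.03, 176.03], [-82.01, 121.73], [-58.28, 71.71], [-173.87, 95.51], [-174.79, -0.11], [-173.66, 173.66]. Speed limits (degrees/s): [136.94, 136.94, 172.46, 180, 180, 180].

### API

Orientations are given as [roll, pitch, yaw] about the fixed x, y, z axes, in that order (R = Rz(yaw) Ry(pitch) Rx(roll)).
In Python, from plant import r, viewer, order gives the robot as it stands. The module is installed in compiled form; this text tells all that it offers.
- The arm moves only by the shell command python3 -m creep 'ROWS' [FORCE]. ROWS is JSON, a list of rows, each an object of numbers: "ax", "ay", "az": the turn, a rotation vector about the tool's x, y, z in degrees; "tx", "ty", "tz": the shift along the tool's x, y, z in m; "fingers": the finger opening in m, from 0 to 0.0876. A call has 1 to 5 rows; each row is the pose to reach, as a shift and turn from the pose commanded when the call began, along the tool's axes at that moment; what a row does not reach only later rows make up. A row lasts 1/10 s, in which the tool goes at most 50 mm and 8.59 degrees, less where a joint would pass 70% of its speed; a pose out of reach is approached as far as the arm can. A call with a gripper value outside its range is refused whole. The fingers move at their own pace and stop on an object; FORCE is the grip in N (left out, the last holds). Time passes only in rows, so rows that repeat a pose let the fingers close. It gives the time, the measured TCP pose, the force and the opening at its end, in the units of the state.
- r.get_state(): the state, without advancing time (a new reading comes with each control period).
- viewer.capture(name): name is "scene" or "top"; returns a dict with "pixels" (384x512x3 uint8, blue, green, red), "depth" (384x512 float32, m along the optical axis (not along the pixel's ray), 0 where there is no reading), "fx", "fy", "cx", "cy" (pixels), "rvec" (rotation vector, rad) and "tvec" (3), from world to camera coordinates, as OpenCV has them. Camera axes: x right, y down, z forward; pixel columns grow to the right and rows downward; lengths in m; the calibration is good to about 2 mm. A picture is of the moment at which its call begins.
- order.close_job(): hands the job in, once; it reports no verdict.
The state is a dict: "time_s": time; "joints": joint angles; "qd": joint speeds; "joint_torque": joint torques, N m; "tcp_pos": TCP position; "eef_rot": TCP orientation; "contact_force": force on the tool from outside, world axes, zero at the start; "moment": the same for the moment, N m; "gripper_width": finger opening in m.
Only numpy, scipy, OpenCV 4.12 (cv2) and the standard library are available. Lean on these libraries where they do the work, as an engineer would, in place of code of your own. Each camera call takes 0.05 s, during which the arm holds its last target.

## Working session

There is one attempt and no reset: what is moved stays moved. The work goes in short steps, Python scripts to look and compute and a shell command to move; the robot and the scene stay as the last step left them, time stands still between calls to the robot, and variables do not carry over. Pictures are saved under pics/ and viewed, and the job is handed in when it is done.

```bash
mkdir -p pics; cat > h.py <<'E'
import numpy as np,cv2
from plant import r,viewer,order
def cap(n):
    c=viewer.capture(n); return c
def world(c,u,v,d=None):
    R,_=cv2.Rodrigues(np.array(c['rvec'],float)); t=np.array(c['tvec'],float).reshape(3)
    u=np.asarray(u,float);v=np.asarray(v,float)
    if d is None: d=c['depth'][v.astype(int),u.astype(int)]
    p=np.stack([(u-c['cx'])/c['fx']*d,(v-c['cy'])/c['fy']*d,d],-1)
    return (p-t)@R
def proj(c,P):
    K=np.array([[c['fx'],0,c['cx']],[0,c['fy'],c['cy']],[0,0,1]],float)
    return cv2.projectPoints(np.array(P,float).reshape(-1,3),np.array(c['rvec'],float),np.array(c['tvec'],float),K,None)[0].reshape(-1,2)
E
python3 - <<'E'
from h import *
import pickle
for n in("scene","top"):
    c=cap(n); cv2.imwrite(f"pics/{n}0.png",cv2.resize(c['pixels'],(800,600),interpolation=cv2.INTER_CUBIC)); pickle.dump(c,open(n+"0.pkl","wb"))
    R,_=cv2.Rodrigues(np.array(c['rvec'],float)); print(n,-R.T@np.array(c['tvec']).reshape(3),R[2])
print(r.get_state())
E
```

```text
scene [1.11884875 0.21364066 0.93221581] [-0.62732485 -0.29345144 -0.72135275]
top [ 0.29022354 -0.08057697  1.24719426] [ 0.12841738 -0.01303219 -0.99163458]
{'time_s': 0.1, 'joints': array([ 8.69791965e+01,  2.05867746e+01,  6.37232229e-01, -1.68619540e-02,
       -7.01330153e+01, -1.65071386e+01]), 'qd': array([ 0.07796773, -0.14851131,  0.1530976 ,  0.13686032,  0.01507502,
        0.06499035]), 'joint_torque': array([-3.01756700e-03, -5.84163809e+01,  2.93750328e+01,  7.01558501e+00,
        1.01429070e-02, -6.05282617e-05]), 'tcp_pos': array([0.22551203, 0.63575418, 0.22571178]), 'eef_rot': array([  95.6393377 ,   89.91593385, -103.89434614]), 'contact_force': array([-0.05704938,  0.45329733, -0.00953935]), 'moment': array([-0.0391015 ,  0.02776898, -0.00633617]), 'gripper_width': 0.08763896472513176}
```

View pics/scene0.png

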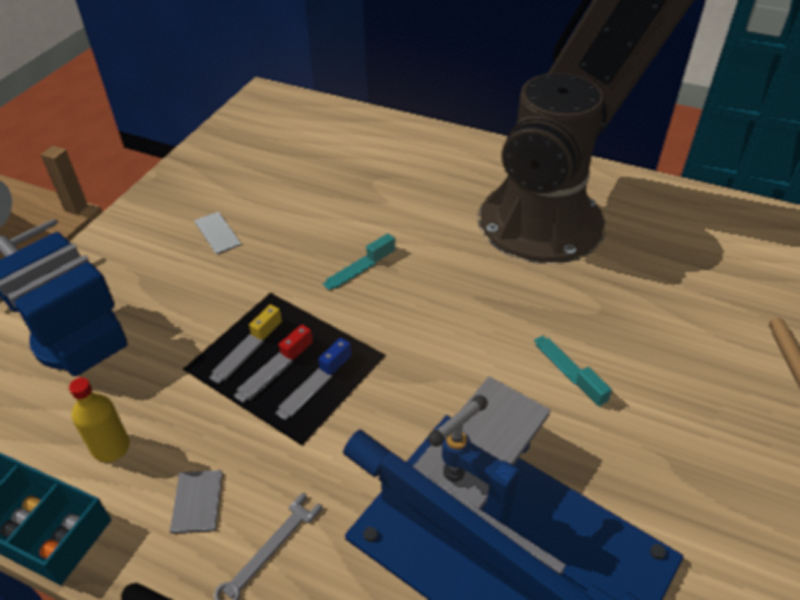

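View pics/top0.png

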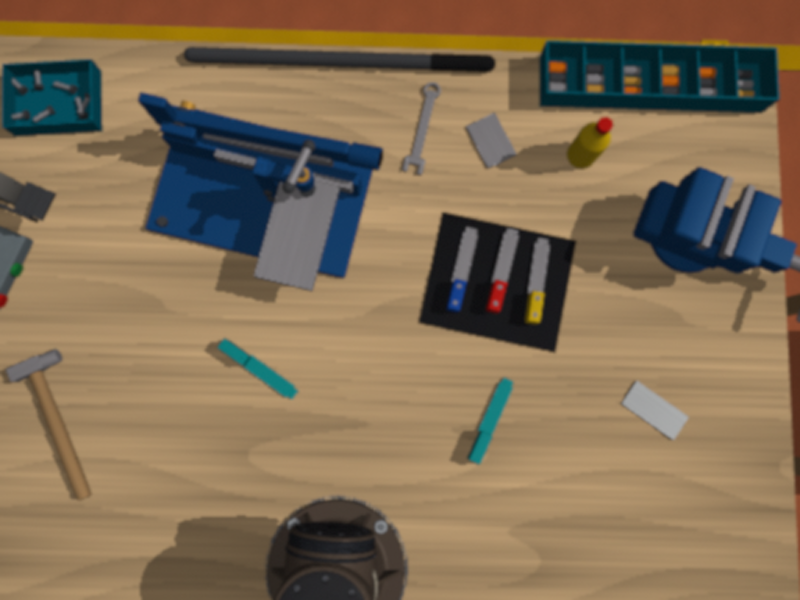

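The scene view shows the mat at about (285,365) with three gauges: yellow at (265,320), red at (295,342) and blue at (335,355). The shear's T-bar is at (458,420) and its sheet table at (505,420). Turquoise look-alikes lie at (362,262) and (575,370). In the top view the yellow handle is at (536,307), the T-bar at (300,165) and the table at (300,235). Next I'll measure these.

```bash
python3 - <<'E'
from h import *
import pickle
for n,box in(("top",(270,130,375,235)),("scene",(110,180,250,290))):
    c=pickle.load(open(n+"0.pkl","rb")); im=c['pixels']; hsv=cv2.cvtColor(im,cv2.COLOR_BGR2HSV)
    m0=np.zeros(im.shape[:2],bool); x0,y0,x1,y1=box; m0[y0:y1,x0:x1]=1
    V,S,H=hsv[...,2].astype(int),hsv[...,1].astype(int),hsv[...,0].astype(int)
    for nm,hm in(("yellow",(H>20)&(H<35)&(S>150)&(V>90)),("red",((H<6)|(H>174))&(S>170)&(V>60)),("blue",(H>105)&(H<130)&(S>150)&(V>50)),("steel",(S<60)&(V>80)&(V<200))):
        mm=m0&hm
        k,l,st,ce=cv2.connectedComponentsWithStats(mm.astype(np.uint8))
        for i in range(1,k):
            if st[i,4]<40: continue
            v,u=np.nonzero(l==i); P=world(c,u,v); P=P[c['depth'][v,u]>0]
            top=P[P[:,2]>np.percentile(P[:,2],60)-.004]
            cv,ve=np.linalg.eigh(np.cov(top[:,:2].T)); 
            r_=cv2.minAreaRect((top[:,:2]*1000).astype(np.float32))
            print(n,nm,st[i,4],ce[i].round(1),"mean",top.mean(0).round(4),"zpct",np.percentile(P[:,2],[5,50,95]).round(4),"ang",np.degrees(np.arctan2(ve[1,1],ve[0,1])).round(1),[np.round(q,1) for q in r_])
c=pickle.load(open("top0.pkl","rb"))
cv2.imwrite("pics/topcrop.png",np.hstack([cv2.resize(c['pixels'][130:230,265:375],None,fx=3.6,fy=3.6,interpolation=cv2.INTER_CUBIC),cv2.resize(c['pixels'][90:190,155:265],None,fx=3.6,fy=3.6,interpolation=cv2.INTER_CUBIC)]))
c=pickle.load(open("scene0.pkl","rb"))
cv2.imwrite("pics/scenecrop.png",cv2.resize(c['pixels'][230:340,220:370],None,fx=5,fy=5,interpolation=cv2.INTER_CUBIC))
E
```

```text
top yellow 153 [342.6 196.3] mean [ 0.4555 -0.3353  0.0346] zpct [0.0029 0.0338 0.0382] ang 173.4 [array([ 456. , -335.2]), array([22.4, 54. ]), np.float64(81.2)]
top red 160 [317.7 189.8] mean [ 0.4729 -0.2673  0.0346] zpct [0.0007 0.0337 0.0375] ang 167.4 [array([ 473.8, -267.6]), array([21.5, 53.3]), np.float64(76.5)]
top blue 163 [291.9 189.3] mean [ 0.4723 -0.1961  0.0343] zpct [0.0018 0.0333 0.0378] ang 164.9 [array([ 473.6, -196.4]), array([21.4, 53.5]), np.float64(77.1)]
top steel 318 [297.5 162.4] mean [ 0.5523 -0.2141  0.007 ] zpct [0.0014 0.0063 0.0109] ang 167.1 [array([ 551.2, -214.7]), array([ 27.2, 101.9]), np.float64(77.3)]
top steel 323 [323.7 162.7] mean [ 0.5512 -0.2868  0.011 ] zpct [0.0027 0.01   0.0147] ang 166.0 [array([ 551.3, -287.5]), array([ 26.1, 100.2]), np.float64(76.7)]
top steel 321 [344.7 169.5] mean [ 0.5349 -0.3472  0.0091] zpct [0.0028 0.0084 0.0126] ang 170.3 [array([ 533.6, -348.1]), array([ 28., 103.]), np.float64(80.7)]
scene yellow 170 [167.8 205. ] mean [ 0.4593 -0.3331  0.0357] zpct [0.0117 0.0349 0.0386] ang 171.7 [array([ 456.7, -333. ]), 
[... 321 characters left out ...]
]), array([24.3, 58.3]), np.float64(80.6)]
scene blue 218 [232.2 284.6] mean [ 0.6834 -0.0359  0.1626] zpct [0.1562 0.1621 0.1656] ang 93.2 [array([685.7, -30.4]), array([45.3, 24.5]), np.float64(78.7)]
scene steel 299 [150.  228.9] mean [ 0.5351 -0.346   0.0101] zpct [0.0063 0.0101 0.013 ] ang 171.8 [array([ 535.6, -346.4]), array([ 26.3, 103.1]), np.float64(81.3)]
scene steel 344 [167.2 240.9] mean [ 0.5507 -0.2852  0.012 ] zpct [0.0086 0.0119 0.0149] ang 166.7 [array([ 551.3, -285.7]), array([ 27.8, 102.5]), np.float64(77.9)]
scene steel 348 [193.2 251.9] mean [ 0.5522 -0.2124  0.0081] zpct [0.0051 0.0081 0.0108] ang 167.7 [array([ 551.3, -212.5]), array([ 25.9, 102.5]), np.float64(78.7)]
```

View pics/topcrop.png

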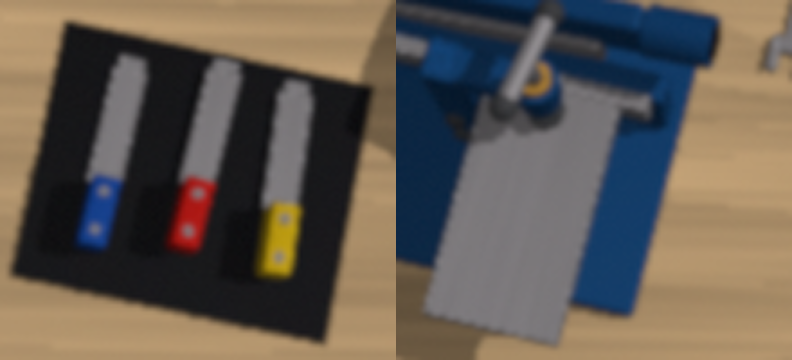

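View pics/scenecrop.png

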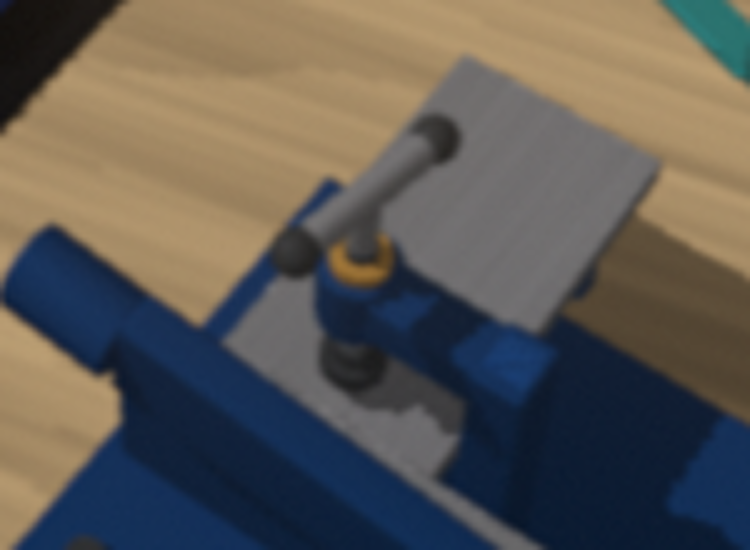

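In the enlarged crop, the yellow handle is right-most on the mat at crop pixel (280,240), with a steel blade. The other two are red and blue, and the turquoise pieces lie off the mat, so this is the 6 mm gauge. Now I'll measure the shear.

```bash
python3 - <<'E'
from h import *
import pickle
cs={n:pickle.load(open(n+"0.pkl","rb")) for n in("top","scene")}
for n,c in cs.items():
    v,u=np.nonzero(c['depth']>0); P=world(c,u,v); hsv=cv2.cvtColor(c['pixels'],cv2.COLOR_BGR2HSV)[v,u].astype(int)
    near=(abs(P[:,0]-.63)<.2)&(abs(P[:,1]-.05)<.15)
    t=near&(abs(P[:,2]-.091)<.006)&(hsv[:,1]<75)
    print(n,"table",t.sum(),np.percentile(P[t,2],[5,50,95]).round(4))
    rr=cv2.minAreaRect((P[t,:2]*1000).astype(np.float32)); print(rr, cv2.boxPoints(rr).round(0).tolist())
    b=near&(P[:,2]>.198)&(P[:,2]<.24)
    Q=P[b]; print("bar",b.sum(),Q.mean(0).round(4),Q[:,2].max()); rr=cv2.minAreaRect((Q[:,:2]*1000).astype(np.float32)); print(rr,cv2.boxPoints(rr).round(0).tolist())
    e=np.linalg.eigh(np.cov(Q[:,:2].T))[1][:,1]; print("barang",np.degrees(np.arctan2(e[1],e[0])))
    s=near&(P[:,2]>.168)&(P[:,2]<.184)&(hsv[:,1]>100); Q=P[s]; print("boss",s.sum(),Q.mean(0).round(4),Q[:,2].max())
    o=near&(P[:,2]>.16)&(P[:,2]<.19)&(hsv[:,0]>8)&(hsv[:,0]<28)&(hsv[:,1]>100); Q=P[o]; print("collar",o.sum(),Q.mean(0).round(4),u[o].mean(),v[o].mean())
    #height clusters near
    w=near&(P[:,2]>.12); 
    print(np.histogram(P[w,2],bins=np.arange(.12,.25,.01)))
E
```

```text
top table 2584 [0.0863 0.0898 0.0936]
((592.659912109375, 126.1807861328125), (219.98155212402344, 212.9551544189453), 71.44816589355469) [[457.0, 56.0], [659.0, -12.0], [729.0, 197.0], [527.0, 264.0]]
bar 235 [0.6362 0.0645 0.2182] 0.22456626528495133
((638.2476196289062, 64.61182403564453), (18.549654006958008, 90.73346710205078), 67.5250473022461) [[593.0, 73.0], [677.0, 39.0], [684.0, 56.0], [600.0, 91.0]]
barang 156.8361436743499
boss 81 [0.6398 0.0794 0.1717] 0.1807800696122047
collar 31 [0.6359 0.0594 0.1753] 194.5483870967742 112.45161290322581
(array([108, 228, 337, 416, 487,  61,   7,   3,   3, 163,  68,   0]), array([0.12, 0.13, 0.14, 0.15, 0.16, 0.17, 0.18, 0.19, 0.2 , 0.21, 0.22,
       0.23, 0.24]))
scene table 2722 [0.0887 0.0912 0.0937]
((582.0601196289062, 126.82190704345703), (193.8726348876953, 199.00088500976562), 77.31111907958984) [[464.0, 54.0], [658.0, 10.0], [700.0, 200.0], [506.0, 243.0]]
bar 394 [0.6427 0.0671 0.2186] 0.22491867254875658
((639.5835571289062, 66.63442993164062), (17.325422286987305, 89.73387908935547), 66.84027099609375) [[595.0, 76.0], [677.0, 41.0], [684.0, 57.0], [602.0, 92.0]]
barang 156.6608863262291
boss 211 [0.6487 0.0882 0.1717] 0.1819668998353899
collar 69 [0.6438 0.0678 0.1765] 291.8695652173913 282.60869565217394
(array([ 325,  521,  806,  853, 1016,  133,   24,   15,   13,  204,  175,
          0]), array([0.12, 0.13, 0.14, 0.15, 0.16, 0.17, 0.18, 0.19, 0.2 , 0.21, 0.22,
       0.23, 0.24]))
```

```bash
python3 - <<'E'
from h import *
import pickle
for n in("top","scene"):
    c=pickle.load(open(n+"0.pkl","rb"))
    v,u=np.nonzero(c['depth']>0); P=world(c,u,v); hsv=cv2.cvtColor(c['pixels'],cv2.COLOR_BGR2HSV)[v,u].astype(int)
    t=(abs(P[:,0]-.53)<.08)&(abs(P[:,1]-.09)<.1)&(abs(P[:,2]-.091)<.006)&(hsv[:,1]<90)
    Q=P[t]
    x=np.linspace(.49,.60,12); 
    lo=[];hi=[]
    for a in x:
        s=Q[abs(Q[:,0]-a)<.005]; lo.append(s[:,1].min()); hi.append(s[:,1].max())
    print(n,Q.shape,"y lo",np.round(lo,3),"hi",np.round(hi,3),"xmin",Q[:,0].min())
    k=x>.525
    print(np.degrees(np.arctan(np.polyfit(x[k],np.array(lo)[k],1)[0])),np.degrees(np.arctan(np.polyfit(x[k],np.array(hi)[k],1)[0])))
    for a in np.arange(.08,.14,.01):
        s=Q[abs(Q[:,1]-a)<.005]; print(round(a,3),s[:,0].min().round(4),end=' ')
    rr=cv2.minAreaRect((Q[Q[:,0]<.6,:2]*1000).astype(np.float32)); print(rr)
E
```

```text
top (1913, 3) y lo [0.047 0.044 0.042 0.04  0.037 0.035 0.033 0.031 0.029 0.026 0.024 0.022] hi [0.149 0.147 0.144 0.142 0.14  0.138 0.136 0.134 0.131 0.129 0.128 0.125] xmin 0.467878872589687
-12.50824250507436 -11.893921474119635
0.08 0.4729 0.09 0.475 0.1 0.4774 0.11 0.48 0.12 0.482 0.13 0.4827 0.14 0.4867 ((542.8226928710938, 86.06932830810547), (101.0093765258789, 135.16441345214844), 77.75846862792969)
scene (1761, 3) y lo [0.049 0.046 0.044 0.042 0.041 0.04  0.053 0.052 0.052 0.064 0.091 0.033] hi [0.151 0.149 0.146 0.144 0.142 0.141 0.138 0.136 0.134 0.132 0.129 0.035] xmin 0.4659864897934362
15.74702170545643 -44.72623927194641
0.08 0.4718 0.09 0.4766 0.1 0.4748 0.11 0.4781 0.12 0.4826 0.13 0.4824 0.14 0.4849 ((529.3267822265625, 91.03181457519531), (100.64632415771484, 111.83148956298828), 77.44170379638672)
```

The table front edge plus 165 mm along -12.3° gives a mark at (0.638,0.065), and the bar centre reads (0.639,0.066), so they agree. The table height of 0.09 also fits. Next I'll write a helper that turns targets into tool-axis deltas.

```bash
cat > d.py <<'E'
# usage: d.py x y z jawyaw(deg of tool y)   (prints delta from measured pose in tool axes)
import sys,numpy as np
from scipy.spatial.transform import Rotation as Ro
from plant import r
def go(x,y,z,yaw,s=None):
    s=s or r.get_state()
    R=Ro.from_euler('xyz',s['eef_rot'],degrees=True).as_matrix(); p=np.array(s['tcp_pos'])
    a=np.radians(yaw); X=np.array([0,0,-1.]);Y=np.array([np.cos(a),np.sin(a),0]);Z=np.cross(X,Y)
    T=np.stack([X,Y,Z],1)
    print("t",(R.T@(np.array([x,y,z])-p)).round(4),"a",np.degrees(Ro.from_matrix(R.T@T).as_rotvec()).round(2))
if __name__=="__main__":
    s=r.get_state(); R=Ro.from_euler('xyz',s['eef_rot'],degrees=True).as_matrix()
    print("time",s['time_s'],"tcp",np.round(s['tcp_pos'],4),"jawyaw",np.degrees(np.arctan2(R[1,1],R[0,1])).round(2),"tilt",R[:,0].round(4),"j",np.round(s['joints'],1),"F",np.round(s['contact_force'],2),"M",np.round(s['moment'],3),"w",round(s['gripper_width'],4))
    a=list(map(float,sys.argv[1:]))
    for i in range(0,len(a),4): go(*a[i:i+4],s)
E
python3 d.py 0.42 0.15 0.28 165  0.42 0.15 0.28 -99.2 0.42 0.15 0.28 80.8
```

```text
time 0.1 tcp [0.2255 0.6358 0.2257] jawyaw -109.53 tilt [-4.0e-04 -1.4e-03 -1.0e+00] j [ 87.   20.6   0.6  -0.  -70.1 -16.5] F [-0.06  0.45 -0.01] M [-0.039  0.028 -0.006] w 0.0876
t [-0.0537  0.3928 -0.3457] a [ 8.547e+01 -7.000e-02 -6.000e-02]
t [-0.0537  0.3928 -0.3457] a [-10.33  -0.    -0.08]
t [-0.0537  0.3928 -0.3457] a [ 1.6967e+02 -1.2000e-01  0.0000e+00]
```

```bash
python3 -m creep '[{"tx":-0.054,"ty":0.393,"tz":-0.346,"ax":85,"fingers":0.046},{"tx":-0.054,"ty":0.393,"tz":-0.346,"ax":85,"fingers":0.046},{"tx":-0.054,"ty":0.393,"tz":-0.346,"ax":85,"fingers":0.046},{"tx":-0.054,"ty":0.393,"tz":-0.346,"ax":85,"fingers":0.046},{"tx":-0.054,"ty":0.393,"tz":-0.346,"ax":85,"fingers":0.046}]' 25
python3 d.py 0.42 0.15 0.28 165
```

```text
time 0.1 tcp [0.2255 0.6358 0.2257] jawyaw -109.53 tilt [-4.0e-04 -1.4e-03 -1.0e+00] j [ 87.   20.6   0.6  -0.  -70.1 -16.5] F [-0.06  0.45 -0.01] M [-0.039  0.028 -0.006] w 0.0876
t [-0.0537  0.3928 -0.3457] a [ 8.547e+01 -7.000e-02 -6.000e-02]invalid input
```

```bash
python3 -m creep '[{"ax":85,"ay":0,"az":0,"tx":-0.054,"ty":0.393,"tz":-0.346,"fingers":0.046},{"ax":85,"ay":0,"az":0,"tx":-0.054,"ty":0.393,"tz":-0.346,"fingers":0.046},{"ax":85,"ay":0,"az":0,"tx":-0.054,"ty":0.393,"tz":-0.346,"fingers":0.046},{"ax":85,"ay":0,"az":0,"tx":-0.054,"ty":0.393,"tz":-0.346,"fingers":0.046},{"ax":85,"ay":0,"az":0,"tx":-0.054,"ty":0.393,"tz":-0.346,"fingers":0.046}]' 25; python3 d.py 0.42 0.15 0.28 165
```

```text
time_s: 0.6
tcp_pos: [0.3183, 0.4032, 0.2521]
eef_rot: [127.0, 90.0, -115.9]
contact_force: [0.9, -0.1, 0.4]
gripper_width: 0.053
time 0.6 tcp [0.3183 0.4032 0.2521] jawyaw -152.83 tilt [-2.e-04 -4.e-04 -1.e+00] j [ 73.6   4.3 -17.   -0.  -68.7 -46.5] F [ 0.87 -0.14  0.42] M [ 0.127 -0.175  0.023] w 0.053
t [-0.0278  0.0252 -0.2717] a [ 4.217e+01 -2.000e-02 -2.000e-02]
```

```bash
python3 -m creep '[{"ax":-28,"ay":0,"az":0,"tx":-0.028,"ty":0.025,"tz":-0.272,"fingers":0.046},{"ax":-28,"ay":0,"az":0,"tx":-0.028,"ty":0.025,"tz":-0.272,"fingers":0.046},{"ax":-28,"ay":0,"az":0,"tx":-0.028,"ty":0.025,"tz":-0.272,"fingers":0.046},{"ax":-28,"ay":0,"az":0,"tx":-0.028,"ty":0.025,"tz":-0.272,"fingers":0.046},{"ax":-28,"ay":0,"az":0,"tx":-0.028,"ty":0.025,"tz":-0.272,"fingers":0.046}]'; python3 d.py 0.4565 -0.3345 0.2 -99.2
```

```text
time_s: 1.1
tcp_pos: [0.4102, 0.1786, 0.2774]
eef_rot: [-75.2, 90.0, 70.4]
contact_force: [1.7, 1.8, 0.1]
gripper_width: 0.0464
time 1.1 tcp [0.4102 0.1786 0.2774] jawyaw -124.34 tilt [ 1.e-04  3.e-04 -1.e+00] j [ 48.9  -3.5 -21.6  -0.  -71.9   6.8] F [1.69 1.82 0.13] M [ 0.032 -0.195  0.008] w 0.0464
t [ 0.0772  0.3975 -0.3277] a [-2.514e+01  0.000e+00  2.000e-02]
```

```bash
python3 -m creep '[{"ax":-25,"ay":0,"az":0,"tx":0.077,"ty":0.398,"tz":-0.328,"fingers":0.046},{"ax":-25,"ay":0,"az":0,"tx":0.077,"ty":0.398,"tz":-0.328,"fingers":0.046},{"ax":-25,"ay":0,"az":0,"tx":0.077,"ty":0.398,"tz":-0.328,"fingers":0.046},{"ax":-25,"ay":0,"az":0,"tx":0.077,"ty":0.398,"tz":-0.328,"fingers":0.046},{"ax":-25,"ay":0,"az":0,"tx":0.077,"ty":0.398,"tz":-0.328,"fingers":0.046}]'; python3 d.py 0.4565 -0.3345 0.12 -99.2
```

```text
time_s: 1.6
tcp_pos: [0.4303, -0.0486, 0.2429]
eef_rot: [-141.1, 90.0, 29.5]
contact_force: [2.1, 0.1, 0.2]
gripper_width: 0.0465
time 1.6 tcp [ 0.4303 -0.0486  0.2429] jawyaw -99.35 tilt [ 6.e-04  4.e-04 -1.e+00] j [ 19.8  -3.8 -26.4  -0.  -67.4  60.8] F [2.09 0.11 0.21] M [ 0.065 -0.226  0.002] w 0.0465
t [ 0.1229  0.2779 -0.0723] a [-0.15 -0.03  0.03]
```

```bash
python3 -m creep '[{"ax":0,"ay":0,"az":0,"tx":0.04,"ty":0.278,"tz":-0.072,"fingers":0.046},{"ax":0,"ay":0,"az":0,"tx":0.08,"ty":0.278,"tz":-0.072,"fingers":0.046},{"ax":0,"ay":0,"az":0,"tx":0.1,"ty":0.278,"tz":-0.072,"fingers":0.046},{"ax":0,"ay":0,"az":0,"tx":0.11,"ty":0.278,"tz":-0.072,"fingers":0.046},{"ax":0,"ay":0,"az":0,"tx":0.11,"ty":0.278,"tz":-0.072,"fingers":0.046}]'; python3 d.py 0.4565 -0.3345 0.06 -99.2
```

```text
time_s: 2.1
tcp_pos: [0.4508, -0.2816, 0.1581]
eef_rot: [-166.2, 90.0, 4.3]
contact_force: [1.2, 0.3, 0.9]
gripper_width: 0.0459
time 2.1 tcp [ 0.4508 -0.2816  0.1581] jawyaw -99.51 tilt [ 4.e-04  0.e+00 -1.e+00] j [-10.8  10.4 -22.9  -0.  -56.7  91.3] F [1.23 0.26 0.87] M [ 0.096 -0.162 -0.   ] w 0.0459
t [ 0.0981  0.0512 -0.0143] a [-0.31 -0.02  0.01]
```

```bash
python3 -m creep '[{"ax":0,"ay":0,"az":0,"tx":0,"ty":0.05,"tz":-0.012,"fingers":0.046},{"ax":0,"ay":0,"az":0,"tx":0,"ty":0.05,"tz":-0.012,"fingers":0.046}]'; python3 d.py 0.4565 -0.3345 0.06 -99.2
```

```text
time_s: 2.3
tcp_pos: [0.4538, -0.3354, 0.157]
eef_rot: [8.6, 89.8, 178.9]
contact_force: [0.3, -0.8, -0.8]
gripper_width: 0.0463
time 2.3 tcp [ 0.4538 -0.3354  0.157 ] jawyaw -99.75 tilt [-3.2e-03  1.0e-04 -1.0e+00] j [-16.6  13.5 -19.    0.1 -57.7  96.8] F [ 0.32 -0.83 -0.78] M [0.096 0.02  0.006] w 0.0463
t [ 0.097  -0.0014 -0.0028] a [-0.55  0.18 -0.03]
```

```bash
python3 -m creep '[{"ax":0,"ay":0,"az":0,"tx":0.04,"ty":0,"tz":-0.002,"fingers":0.046},{"ax":0,"ay":0,"az":0,"tx":0.08,"ty":0,"tz":-0.002,"fingers":0.046},{"ax":0,"ay":0,"az":0,"tx":0.1,"ty":0,"tz":-0.002,"fingers":0.046},{"ax":0,"ay":0,"az":0,"tx":0.1,"ty":0,"tz":-0.002,"fingers":0.046},{"ax":0,"ay":0,"az":0,"tx":0.1,"ty":0,"tz":-0.002,"fingers":0.046}]'; python3 d.py 0.4565 -0.3345 0.008 -99.2
python3 - <<'E'
from h import *
for n,(x0,y0,x1,y1) in(("top",(265,120,375,230)),("scene",(100,150,250,270))):
    c=cap(n); cv2.imwrite(f"pics/{n}1.png",cv2.resize(c['pixels'][y0:y1,x0:x1],None,fx=5,fy=5,interpolation=cv2.INTER_CUBIC))
E
```

```text
time_s: 2.8
tcp_pos: [0.4569, -0.3312, 0.0592]
eef_rot: [24.5, 90.0, -164.9]
contact_force: [0.3, 0.1, 0.7]
gripper_width: 0.0458
time 2.8 tcp [ 0.4569 -0.3312  0.0592] jawyaw -99.47 tilt [-6.e-04 -2.e-04 -1.e+00] j [-16.1  19.7 -25.3   0.  -45.   96.6] F [0.26 0.05 0.68] M [-0.071 -0.088  0.006] w 0.0458
t [ 0.0512  0.0033 -0.0002] a [-0.27  0.03 -0.01]
```

View pics/scene1.png

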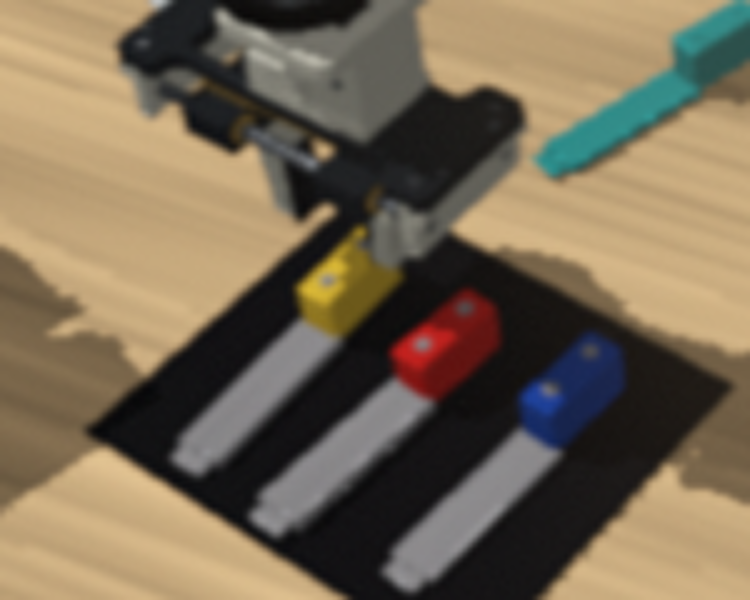

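The fingers straddle the yellow handle at (345,280), clear of the red one at (445,335). Descending and gripping.

```bash
python3 -m creep '[{"ax":0,"ay":0,"az":0,"tx":0.025,"ty":0.003,"tz":0,"fingers":0.046},{"ax":0,"ay":0,"az":0,"tx":0.045,"ty":0.003,"tz":0,"fingers":0.046},{"ax":0,"ay":0,"az":0,"tx":0.051,"ty":0.003,"tz":0,"fingers":0.046},{"ax":0,"ay":0,"az":0,"tx":0.051,"ty":0.003,"tz":0,"fingers":0.046},{"ax":0,"ay":0,"az":0,"tx":0.051,"ty":0.003,"tz":0,"fingers":0.03}]'; python3 d.py 0.4565 -0.3345 0.008 -99.2
```

```text
time_s: 3.4
tcp_pos: [0.4571, -0.3345, 0.0093]
eef_rot: [164.5, 89.9, -25.0]
contact_force: [0.6, -0.4, -0.4]
gripper_width: 0.0423
time 3.4 tcp [ 0.4571 -0.3345  0.0093] jawyaw -99.47 tilt [ 1.7e-03 -8.0e-04 -1.0e+00] j [-16.4  23.8 -27.6   0.  -38.5  96.9] F [ 0.57 -0.44 -0.38] M [ 0.008  0.059 -0.016] w 0.0423
t [0.0013 0.0001 0.0006] a [-0.27 -0.11 -0.03]
```

```bash
python3 -m creep '[{"ax":0,"ay":0,"az":0,"tx":0,"ty":0,"tz":0,"fingers":0.015},{"ax":0,"ay":0,"az":0,"tx":0,"ty":0,"tz":0,"fingers":0.015},{"ax":0,"ay":0,"az":0,"tx":0,"ty":0,"tz":0,"fingers":0.015},{"ax":0,"ay":0,"az":0,"tx":0,"ty":0,"tz":0,"fingers":0.015}]' 30; python3 d.py 0.4565 -0.3345 0.008 -99.2
```

```text
time_s: 3.8
tcp_pos: [0.4566, -0.3344, 0.0087]
eef_rot: [161.6, 89.9, -27.9]
contact_force: [-1.0, 0.1, 6.3]
gripper_width: 0.022
time 3.8 tcp [ 0.4566 -0.3344  0.0087] jawyaw -99.49 tilt [ 1.e-03 -5.e-04 -1.e+00] j [-16.4  23.8 -27.6   0.  -38.5  96.9] F [-0.99  0.14  6.31] M [ 0.206  0.365 -0.001] w 0.022
t [0.0007 0.0001 0.0001] a [-0.29 -0.06 -0.02]
```

```bash
python3 -m creep '[{"ax":0,"ay":0,"az":0,"tx":-0.02,"ty":0,"tz":0,"fingers":0.015},{"ax":0,"ay":0,"az":0,"tx":-0.06,"ty":0,"tz":0,"fingers":0.015},{"ax":0,"ay":0,"az":0,"tx":-0.1,"ty":0,"tz":0,"fingers":0.015},{"ax":0,"ay":0,"az":0,"tx":-0.125,"ty":0,"tz":0,"fingers":0.015},{"ax":0,"ay":0,"az":0,"tx":-0.125,"ty":0,"tz":0,"fingers":0.015}]'; python3 d.py 0.458 0.105 0.134 -102.3
```

```text
time_s: 4.3
tcp_pos: [0.4582, -0.335, 0.1369]
eef_rot: [167.6, 89.6, -21.8]
contact_force: [0.4, -0.5, -1.8]
gripper_width: 0.0217
time 4.3 tcp [ 0.4582 -0.335   0.1369] jawyaw -99.47 tilt [ 0.0062 -0.0025 -1.    ] j [-16.4  14.6 -20.4   0.  -54.6  96.9] F [ 0.42 -0.47 -1.79] M [-0.032  0.03   0.024] w 0.0217
t [ 0.0018 -0.434   0.0726] a [ 2.83 -0.38 -0.07]
```

```bash
python3 -m creep '[{"ax":1,"ay":0,"az":0,"tx":0,"ty":-0.434,"tz":0.073,"fingers":0.015},{"ax":1,"ay":0,"az":0,"tx":0,"ty":-0.434,"tz":0.073,"fingers":0.015},{"ax":2,"ay":0,"az":0,"tx":0,"ty":-0.434,"tz":0.073,"fingers":0.015},{"ax":2,"ay":0,"az":0,"tx":0,"ty":-0.434,"tz":0.073,"fingers":0.015},{"ax":3,"ay":0,"az":0,"tx":0,"ty":-0.434,"tz":0.073,"fingers":0.015}]'; python3 d.py 0.458 0.105 0.134 -102.3
```

```text
time_s: 4.8
tcp_pos: [0.4548, -0.0825, 0.132]
eef_rot: [8.7, 89.9, 176.1]
contact_force: [1.8, 0.3, -2.0]
gripper_width: 0.0218
time 4.8 tcp [ 0.4548 -0.0825  0.132 ] jawyaw -102.55 tilt [-1.4e-03  1.0e-04 -1.0e+00] j [ 14.2   5.5 -32.8  -0.  -51.7  63.3] F [ 1.84  0.29 -1.99] M [ 0.05  -0.207 -0.022] w 0.0218
t [-0.002  -0.1837  0.0376] a [-0.25  0.08 -0.01]
```

```bash
python3 -m creep '[{"ax":0,"ay":0,"az":0,"tx":-0.002,"ty":-0.05,"tz":0.01,"fingers":0.015},{"ax":0,"ay":0,"az":0,"tx":-0.002,"ty":-0.1,"tz":0.02,"fingers":0.015},{"ax":0,"ay":0,"az":0,"tx":-0.002,"ty":-0.14,"tz":0.033,"fingers":0.015},{"ax":0,"ay":0,"az":0,"tx":-0.002,"ty":-0.17,"tz":0.038,"fingers":0.015},{"ax":0,"ay":0,"az":0,"tx":-0.002,"ty":-0.183,"tz":0.038,"fingers":0.015}]';  python3 -m creep '[{"ax":0,"ay":0,"az":0,"tx":0,"ty":0,"tz":0,"fingers":0.015}]'; python3 d.py 0.458 0.105 0.134 -102.3
python3 - <<'E'
from h import *
for n,(x0,y0,x1,y1) in(("top",(155,80,265,210)),("scene",(210,200,370,320))):
    c=cap(n); cv2.imwrite(f"pics/{n}2.png",cv2.resize(c['pixels'][y0:y1,x0:x1],None,fx=4.5,fy=4.5,interpolation=cv2.INTER_CUBIC))
E
```

```text
time_s: 5.3
tcp_pos: [0.4577, 0.105, 0.1341]
eef_rot: [23.2, 89.9, -169.1]
contact_force: [0.5, -0.2, -2.1]
gripper_width: 0.0216
time_s: 5.4
tcp_pos: [0.4583, 0.104, 0.1341]
eef_rot: [36.6, 89.9, -155.8]
contact_force: [-0.3, 0.3, -1.8]
gripper_width: 0.0217
time 5.4 tcp [0.4583 0.104  0.1341] jawyaw -102.37 tilt [-1.1e-03 -5.0e-04 -1.0e+00] j [ 36.9   6.1 -31.8  -0.  -52.2  40.8] F [-0.31  0.3  -1.81] M [-0.047  0.149  0.013] w 0.0217
t [ 0.0001 -0.0009  0.0005] a [-0.07  0.05 -0.04]
```

View pics/scene2.png

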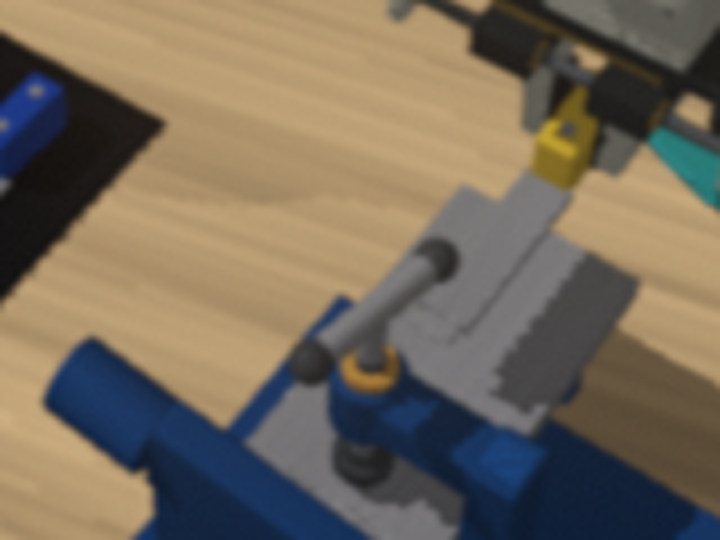

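View pics/top2.png

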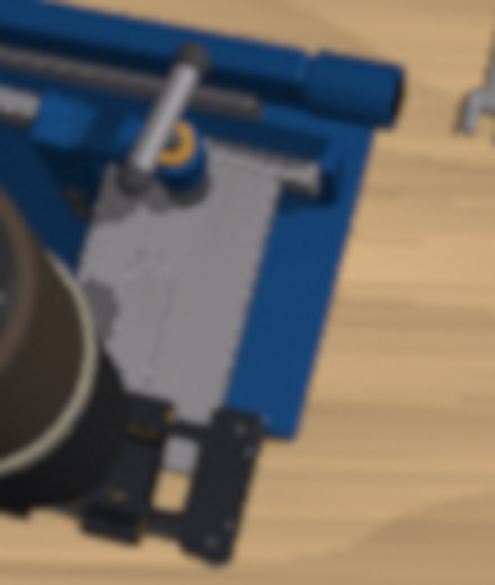

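The gauge is held level, with its nose over the table at (455,335) in the scene crop and short of the foot. Moving forward 25 mm and lowering.

```bash
python3 -m creep '[{"ax":0,"ay":0,"az":0,"tx":0.015,"ty":0,"tz":-0.015,"fingers":0.015},{"ax":0,"ay":0,"az":0,"tx":0.028,"ty":0,"tz":-0.025,"fingers":0.015},{"ax":0,"ay":0,"az":0,"tx":0.034,"ty":0,"tz":-0.025,"fingers":0.015},{"ax":0,"ay":0,"az":0,"tx":0.034,"ty":0,"tz":-0.025,"fingers":0.015}]'; python3 -m creep '[{"ax":0,"ay":0,"az":0,"tx":0.001,"ty":0,"tz":0,"fingers":0.015},{"ax":0,"ay":0,"az":0,"tx":0.001,"ty":0,"tz":0,"fingers":0.015}]';python3 -m creep '[{"ax":0,"ay":0,"az":0,"tx":0.001,"ty":0,"tz":0,"fingers":0.015},{"ax":0,"ay":0,"az":0,"tx":0.001,"ty":0,"tz":0,"fingers":0.015}]';python3 -m creep '[{"ax":0,"ay":0,"az":0,"tx":0.001,"ty":0,"tz":0,"fingers":0.015},{"ax":0,"ay":0,"az":0,"tx":0.001,"ty":0,"tz":0,"fingers":0.015}]'; python3 d.py 0.482 0.0996 0.097 -102.3
```

```text
time_s: 5.9
tcp_pos: [0.4818, 0.0956, 0.0997]
eef_rot: [40.5, 89.8, -152.1]
contact_force: [-0.2, -0.4, -1.1]
gripper_width: 0.0221
time_s: 6.1
tcp_pos: [0.4828, 0.0971, 0.1004]
eef_rot: [-135.0, 90.0, 32.5]
contact_force: [-0.2, -0.4, -2.3]
gripper_width: 0.0222
time_s: 6.3
tcp_pos: [0.4828, 0.0975, 0.0992]
eef_rot: [-130.5, 90.0, 37.1]
contact_force: [0.3, -0.1, -2.5]
gripper_width: 0.0217
time_s: 6.5
tcp_pos: [0.4828, 0.0974, 0.0979]
eef_rot: [-118.7, 90.0, 48.8]
contact_force: [-0.0, 0.3, -0.8]
gripper_width: 0.0218
time 6.5 tcp [0.4828 0.0974 0.0979] jawyaw -102.49 tilt [ 1.e-04  1.e-04 -1.e+00] j [ 34.3  10.8 -31.8  -0.  -47.4  43.2] F [-0.01  0.29 -0.77] M [-0.04   0.102 -0.019] w 0.0218
t [ 0.0009 -0.002   0.0013] a [-0.19 -0.    0.01]
```

```bash
python3 -m creep '[{"ax":0,"ay":0,"az":0,"tx":0.001,"ty":-0.002,"tz":0,"fingers":0.015},{"ax":0,"ay":0,"az":0,"tx":0.001,"ty":-0.002,"tz":0,"fingers":0.015}]';python3 -m creep '[{"ax":0,"ay":0,"az":0,"tx":0.001,"ty":0,"tz":0,"fingers":0.015},{"ax":0,"ay":0,"az":0,"tx":0.001,"ty":0,"tz":0,"fingers":0.015}]'; python3 d.py 0.482 0.0996 0.097 -102.3  0.534 0.0885 0.096 -102.3
```

```text
time_s: 6.7
tcp_pos: [0.4834, 0.0995, 0.0968]
eef_rot: [54.6, 90.0, -137.9]
contact_force: [-0.7, -0.2, -2.1]
gripper_width: 0.022
time_s: 6.9
tcp_pos: [0.4834, 0.0993, 0.0958]
eef_rot: [-168.2, 90.0, -0.6]
contact_force: [-0.1, 0.0, -1.1]
gripper_width: 0.0217
time 6.9 tcp [0.4834 0.0993 0.0958] jawyaw -102.49 tilt [ 1.e-04 -0.e+00 -1.e+00] j [ 34.5  11.  -31.9   0.  -47.1  43. ] F [-0.08  0.01 -1.11] M [0.068 0.063 0.027] w 0.0217
t [-0.0012  0.      0.0014] a [-0.19 -0.    0.  ]
t [-0.0002 -0.0004 -0.0517] a [-0.19 -0.    0.  ]
```

```bash
python3 -m creep '[{"ax":0,"ay":0,"az":0,"tx":0.0007,"ty":0,"tz":0,"fingers":0.015},{"ax":0,"ay":0,"az":0,"tx":0.0007,"ty":0,"tz":0,"fingers":0.015}]';python3 -m creep '[{"ax":0,"ay":0,"az":0,"tx":0.0007,"ty":0,"tz":0,"fingers":0.015},{"ax":0,"ay":0,"az":0,"tx":0.0007,"ty":0,"tz":0,"fingers":0.015}]';  python3 d.py  0.534 0.0885 0.096 -102.3
```

```text
time_s: 7.1
tcp_pos: [0.4834, 0.0993, 0.0957]
eef_rot: [-152.1, 90.0, 15.5]
contact_force: [-2.4, -0.7, 4.6]
gripper_width: 0.0221
time_s: 7.3
tcp_pos: [0.4835, 0.0993, 0.0956]
eef_rot: [-158.3, 90.0, 9.2]
contact_force: [-6.7, 0.6, 12.0]
gripper_width: 0.022
time 7.3 tcp [0.4835 0.0993 0.0956] jawyaw -102.47 tilt [ 6.e-04  1.e-04 -1.e+00] j [ 34.5  11.  -31.9   0.  -47.   43. ] F [-6.73  0.56 12.  ] M [0.138 2.173 0.018] w 0.022
t [-0.0003 -0.0003 -0.0517] a [-0.17 -0.03  0.01]
```

```bash
python3 -m creep '[{"ax":0,"ay":0,"az":0,"tx":-0.0008,"ty":0,"tz":0,"fingers":0.015},{"ax":0,"ay":0,"az":0,"tx":-0.0008,"ty":0,"tz":0,"fingers":0.015}]';  python3 d.py  0.534 0.0885 0.096 -102.3;python3 -m creep '[{"ax":0,"ay":0,"az":0,"tx":0,"ty":0,"tz":-0.003,"fingers":0.015},{"ax":0,"ay":0,"az":0,"tx":0,"ty":0,"tz":-0.007,"fingers":0.015},{"ax":0,"ay":0,"az":0,"tx":0,"ty":0,"tz":-0.011,"fingers":0.015},{"ax":0,"ay":0,"az":0,"tx":0,"ty":0,"tz":-0.015,"fingers":0.015}]'; python3 d.py  0.534 0.0885 0.096 -102.3
```

```text
time_s: 7.5
tcp_pos: [0.4835, 0.0994, 0.0957]
eef_rot: [-139.9, 90.0, 27.6]
contact_force: [-2.3, 0.4, 4.9]
gripper_width: 0.0218
time 7.5 tcp [0.4835 0.0994 0.0957] jawyaw -102.49 tilt [ 5.e-04  3.e-04 -1.e+00] j [ 34.5  11.  -31.9   0.  -47.1  43. ] F [-2.33  0.4   4.87] M [0.252 0.889 0.005] w 0.0218
t [-0.0003 -0.0003 -0.0517] a [-0.19 -0.02  0.02]
time_s: 7.9
tcp_pos: [0.4976, 0.0959, 0.0957]
eef_rot: [22.1, 90.0, -170.4]
contact_force: [-7.2, 0.6, 9.2]
gripper_width: 0.0217
time 7.9 tcp [0.4976 0.0959 0.0957] jawyaw -102.49 tilt [-7.e-04 -1.e-04 -1.e+00] j [ 33.1  12.2 -30.2  -0.  -47.6  44.4] F [-7.24  0.56  9.2 ] M [0.494 2.286 0.027] w 0.0217
t [-0.0004 -0.0006 -0.0372] a [-0.19  0.04 -0.02]
```

```bash
python3 -m creep '[{"ax":0,"ay":0,"az":0,"tx":-0.0004,"ty":0,"tz":-0.003,"fingers":0.015},{"ax":0,"ay":0,"az":0,"tx":-0.0005,"ty":0,"tz":-0.006,"fingers":0.015},{"ax":0,"ay":0,"az":0,"tx":-0.0005,"ty":0,"tz":-0.009,"fingers":0.015},{"ax":0,"ay":0,"az":0,"tx":-0.0005,"ty":0,"tz":-0.012,"fingers":0.015}]'; python3 d.py  0.534 0.0885 0.096 -102.3
```

```text
time_s: 8.3
tcp_pos: [0.5098, 0.0933, 0.0957]
eef_rot: [40.7, 90.0, -151.8]
contact_force: [-2.1, 0.5, 1.9]
gripper_width: 0.0216
time 8.3 tcp [0.5098 0.0933 0.0957] jawyaw -102.5 tilt [-2.e-04 -1.e-04 -1.e+00] j [ 32.1  13.2 -28.9  -0.  -47.9  45.4] F [-2.15  0.49  1.88] M [ 0.117  0.665 -0.03 ] w 0.0216
t [-0.0003 -0.0005 -0.0246] a [-0.2   0.01 -0.01]
```

Sliding freely at low force. Continuing to place.

```bash
python3 -m creep '[{"ax":0,"ay":0,"az":0,"tx":0,"ty":0,"tz":-0.004,"fingers":0.015},{"ax":0,"ay":0,"az":0,"tx":0,"ty":-0.0005,"tz":-0.01,"fingers":0.015},{"ax":0,"ay":0,"az":0,"tx":0,"ty":-0.0005,"tz":-0.016,"fingers":0.015},{"ax":0,"ay":0,"az":0,"tx":0,"ty":-0.0005,"tz":-0.021,"fingers":0.015},{"ax":0,"ay":0,"az":0,"tx":0,"ty":-0.0005,"tz":-0.025,"fingers":0.015}]'; python3 -m creep '[{"ax":0,"ay":0,"az":0,"tx":0,"ty":0,"tz":0,"fingers":0.015},{"ax":0,"ay":0,"az":0,"tx":0,"ty":0,"tz":0,"fingers":0.015}]';python3 d.py  0.536 0.0879 0.096 -102.3
python3 - <<'E'
from h import *
for n,(x0,y0,x1,y1) in(("top",(155,80,265,210)),("scene",(230,210,370,320))):
    c=cap(n); cv2.imwrite(f"pics/{n}3.png",cv2.resize(c['pixels'][y0:y1,x0:x1],None,fx=5,fy=5,interpolation=cv2.INTER_CUBIC)[:600])
E
```

```text
time_s: 8.8
tcp_pos: [0.5348, 0.0884, 0.0957]
eef_rot: [67.9, 90.0, -124.6]
contact_force: [-1.8, 0.7, 0.8]
gripper_width: 0.0222
time_s: 9.0
tcp_pos: [0.5345, 0.0885, 0.0957]
eef_rot: [-155.8, 90.0, 11.7]
contact_force: [0.3, -0.1, -0.8]
gripper_width: 0.0216
time 9.0 tcp [0.5345 0.0885 0.0957] jawyaw -102.51 tilt [ 4.e-04  1.e-04 -1.e+00] j [ 30.1  15.2 -26.    0.  -48.7  47.3] F [ 0.32 -0.05 -0.75] M [-0.044 -0.219 -0.032] w 0.0216
t [-0.0003  0.0002 -0.0016] a [-0.21 -0.02  0.01]
```

View pics/scene3.png

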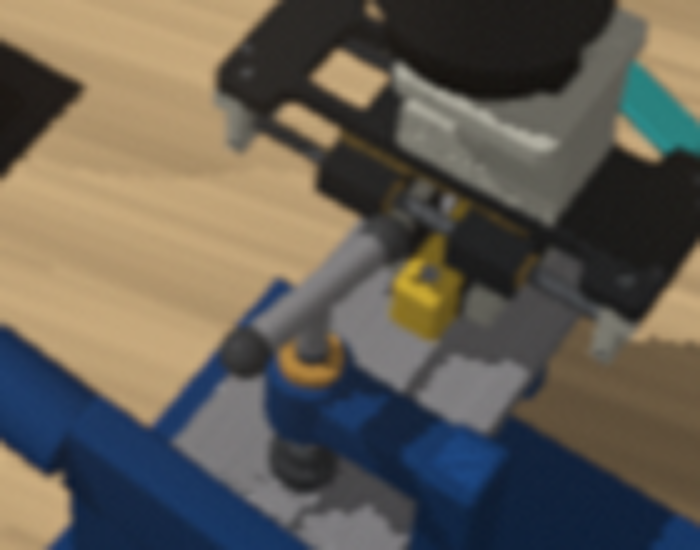

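The blade's nose shows past the foot at (300,520), with the blade under it. Releasing and rising.

```bash
python3 -m creep '[{"ax":0,"ay":0,"az":0,"tx":0,"ty":0,"tz":0,"fingers":0.046},{"ax":0,"ay":0,"az":0,"tx":0,"ty":0,"tz":0,"fingers":0.046},{"ax":0,"ay":0,"az":0,"tx":-0.02,"ty":0,"tz":0,"fingers":0.046},{"ax":0,"ay":0,"az":0,"tx":-0.06,"ty":0,"tz":0,"fingers":0.046},{"ax":0,"ay":0,"az":0,"tx":-0.11,"ty":0,"tz":0,"fingers":0.046}]'; python3 -m creep '[{"ax":0,"ay":0,"az":0,"tx":-0.045,"ty":0,"tz":0,"fingers":0.05},{"ax":0,"ay":0,"az":0,"tx":-0.06,"ty":0,"tz":0,"fingers":0.05}]';python3 d.py  0.639 0.0657 0.26 -113.2
```

```text
time_s: 9.6
tcp_pos: [0.5328, 0.088, 0.2055]
eef_rot: [37.4, 89.8, -155.1]
contact_force: [1.7, 0.5, 0.9]
gripper_width: 0.0461
time_s: 9.8
tcp_pos: [0.536, 0.089, 0.2715]
eef_rot: [-148.5, 89.5, 19.0]
contact_force: [-0.0, 0.0, -0.9]
gripper_width: 0.0496
time 9.8 tcp [0.536  0.089  0.2715] jawyaw -102.46 tilt [ 0.0075  0.0026 -1.    ] j [ 30.2   6.3 -12.3   0.1 -71.   47.4] F [-0.02  0.   -0.91] M [ 0.008 -0.068  0.001] w 0.0496
t [ 0.0122  0.0006 -0.1055] a [10.74 -0.36  0.27]
```

```bash
python3 -m creep '[{"ax":6,"ay":0,"az":0,"tx":0.012,"ty":0,"tz":-0.04,"fingers":0.05},{"ax":11,"ay":0,"az":0,"tx":0.012,"ty":0,"tz":-0.08,"fingers":0.05},{"ax":11,"ay":0,"az":0,"tx":0.012,"ty":0.0005,"tz":-0.105,"fingers":0.05},{"ax":11,"ay":0,"az":0,"tx":0.012,"ty":0.0005,"tz":-0.105,"fingers":0.05},{"ax":11,"ay":0,"az":0,"tx":0.012,"ty":0.0005,"tz":-0.105,"fingers":0.05}]'; python3 d.py  0.639 0.0657 0.193 -113.2
python3 - <<'E'
from h import *
c=cap("scene"); x0,y0,x1,y1=(220,180,370,310)
cv2.imwrite("pics/scene4.png",cv2.resize(c['pixels'][y0:y1,x0:x1],None,fx=4.5,fy=4.5,interpolation=cv2.INTER_CUBIC)[:600])
E
```

```text
time_s: 10.3
tcp_pos: [0.6365, 0.065, 0.253]
eef_rot: [38.4, 89.9, -165.2]
contact_force: [0.0, -0.2, 0.7]
gripper_width: 0.05
time 10.3 tcp [0.6365 0.065  0.253 ] jawyaw -113.54 tilt [-1.4e-03 -4.0e-04 -1.0e+00] j [ 23.3  16.5  -1.7  -0.  -71.9  43.2] F [ 0.01 -0.19  0.71] M [0.051 0.004 0.018] w 0.05
t [ 0.06   -0.0017 -0.0021] a [-0.34  0.06 -0.05]
```

View pics/scene4.png

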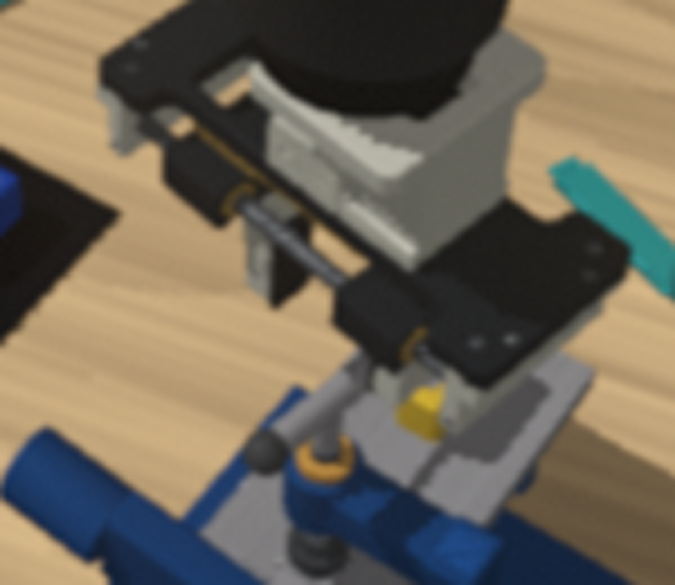

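```bash
python3 -m creep '[{"ax":0,"ay":0,"az":0,"tx":0.03,"ty":-0.0015,"tz":-0.002,"fingers":0.05},{"ax":0,"ay":0,"az":0,"tx":0.05,"ty":-0.0015,"tz":-0.002,"fingers":0.05},{"ax":0,"ay":0,"az":0,"tx":0.06,"ty":-0.0015,"tz":-0.002,"fingers":0.05},{"ax":0,"ay":0,"az":0,"tx":0.06,"ty":-0.0015,"tz":-0.002,"fingers":0.03},{"ax":0,"ay":0,"az":0,"tx":0.06,"ty":-0.0015,"tz":-0.002,"fingers":0.01}]' 8; python3 d.py  0.639 0.0657 0.193 -113.2;  python3 -m creep '[{"ax":0,"ay":0,"az":0,"tx":0,"ty":0,"tz":0,"fingers":0.008},{"ax":0,"ay":0,"az":0,"tx":0,"ty":0,"tz":0,"fingers":0.008},{"ax":0,"ay":0,"az":0,"tx":0,"ty":0,"tz":0,"fingers":0.008},{"ax":0,"ay":0,"az":0,"tx":0,"ty":0,"tz":0,"fingers":0.008}]';  python3 d.py  0.639 0.0657 0.193 -113.2
```

```text
time_s: 10.85
tcp_pos: [0.6393, 0.0661, 0.195]
eef_rot: [-153.4, 89.9, 3.2]
contact_force: [0.7, -0.3, 0.3]
gripper_width: 0.0394
time 10.85 tcp [0.6393 0.0661 0.195 ] jawyaw -113.46 tilt [ 1.4e-03  1.0e-04 -1.0e+00] j [ 23.3  18.7  -6.3   0.  -65.   43.2] F [ 0.67 -0.3   0.27] M [ 0.076  0.035 -0.018] w 0.0394
t [0.002  0.0005 0.0001] a [-0.26 -0.07  0.03]
time_s: 11.25
tcp_pos: [0.6389, 0.065, 0.1945]
eef_rot: [107.5, 89.9, -96.0]
contact_force: [-1.9, -3.4, 4.3]
gripper_width: 0.0138
time 11.25 tcp [0.6389 0.065  0.1945] jawyaw -113.5 tilt [-1.0e-04 -1.1e-03 -1.0e+00] j [ 23.2  18.7  -6.4   0.1 -65.   43.3] F [-1.89 -3.42  4.34] M [-1.22   0.569  0.083] w 0.0138
t [ 0.0015 -0.0007  0.0001] a [-0.3  -0.02 -0.06]
```

```bash
python3 -m creep '[{"ax":8,"ay":0,"az":0,"tx":0.0001,"ty":0.0004,"tz":0,"fingers":0.008},{"ax":16,"ay":0,"az":0,"tx":0.0002,"ty":0.0004,"tz":0,"fingers":0.008},{"ax":24,"ay":0,"az":0,"tx":0.0003,"ty":0.0004,"tz":0,"fingers":0.008},{"ax":32,"ay":0,"az":0,"tx":0.0004,"ty":0.0004,"tz":0,"fingers":0.008},{"ax":40,"ay":0,"az":0,"tx":0.0004,"ty":0.0004,"tz":0,"fingers":0.008}]' 20; python3 d.py;  python3 -m creep '[{"ax":5,"ay":0,"az":0,"tx":0.0001,"ty":0,"tz":0,"fingers":0.008},{"ax":10,"ay":0,"az":0,"tx":0.0001,"ty":0,"tz":0,"fingers":0.008}]';python3 d.py
```

```text
time_s: 11.75
tcp_pos: [0.6392, 0.0654, 0.1941]
eef_rot: [-117.0, 89.9, -0.8]
contact_force: [0.8, -1.4, 2.0]
gripper_width: 0.0132
time 11.75 tcp [0.6392 0.0654 0.1941] jawyaw -153.82 tilt [ 9.e-04 -0.e+00 -1.e+00] j [ 23.2  18.7  -6.4   0.  -64.9   2.9] F [ 0.79 -1.43  1.99] M [-0.295  0.097  0.087] w 0.0132
time_s: 11.95
tcp_pos: [0.6393, 0.0654, 0.1939]
eef_rot: [-106.0, 89.9, 0.3]
contact_force: [-0.4, -1.5, 2.6]
gripper_width: 0.0136
time 11.95 tcp [0.6393 0.0654 0.1939] jawyaw -163.7 tilt [ 0.0011  0.     -1.    ] j [ 23.2  18.7  -6.4   0.  -64.8  -6.9] F [-0.45 -1.52  2.6 ] M [-0.249 -0.016  0.018] w 0.0136
```

```bash
for i in 1; do python3 -m creep '[{"ax":5,"ay":0,"az":0,"tx":0.0001,"ty":0,"tz":0,"fingers":0.008},{"ax":10,"ay":0,"az":0,"tx":0.0001,"ty":0,"tz":0,"fingers":0.008}]'>/dev/null; python3 d.py; done;  python3 -m creep '[{"ax":5,"ay":0,"az":0,"tx":0.0001,"ty":0,"tz":0,"fingers":0.008},{"ax":10,"ay":0,"az":0,"tx":0.0001,"ty":0,"tz":0,"fingers":0.008}]'>/dev/null; python3 d.py;  python3 -m creep '[{"ax":5,"ay":0,"az":0,"tx":0.0001,"ty":0,"tz":0,"fingers":0.008},{"ax":10,"ay":0,"az":0,"tx":0.0001,"ty":0,"tz":0,"fingers":0.008}]'; python3 d.py
python3 - <<'E'
from h import *
c=cap("scene"); x0,y0,x1,y1=(220,180,370,310)
cv2.imwrite("pics/scene5.png",cv2.resize(c['pixels'][y0:y1,x0:x1],None,fx=4.5,fy=4.5,interpolation=cv2.INTER_CUBIC)[:600])
E
```

```text
time 12.15 tcp [0.6394 0.0654 0.1938] jawyaw -173.7 tilt [ 1.3e-03  1.0e-04 -1.0e+00] j [ 23.2  18.7  -6.4   0.  -64.8 -16.9] F [ 0.54 -0.86  1.31] M [-0.307 -0.178  0.05 ] w 0.0131
time 12.35 tcp [0.6395 0.0654 0.1937] jawyaw 176.3 tilt [ 1.5e-03  1.0e-04 -1.0e+00] j [ 23.2  18.7  -6.4   0.  -64.8 -26.9] F [ 1.59 -1.09  0.87] M [-0.368 -0.351  0.001] w 0.013
time_s: 12.55
tcp_pos: [0.6396, 0.0654, 0.1936]
eef_rot: [-72.7, 89.9, 3.6]
contact_force: [1.9, -1.4, 1.3]
gripper_width: 0.0134
time 12.55 tcp [0.6396 0.0654 0.1936] jawyaw 166.3 tilt [ 1.7e-03  1.0e-04 -1.0e+00] j [ 23.2  18.7  -6.4   0.  -64.8 -36.9] F [ 1.86 -1.41  1.31] M [-0.316 -0.575  0.047] w 0.0134
```

View pics/scene5.png

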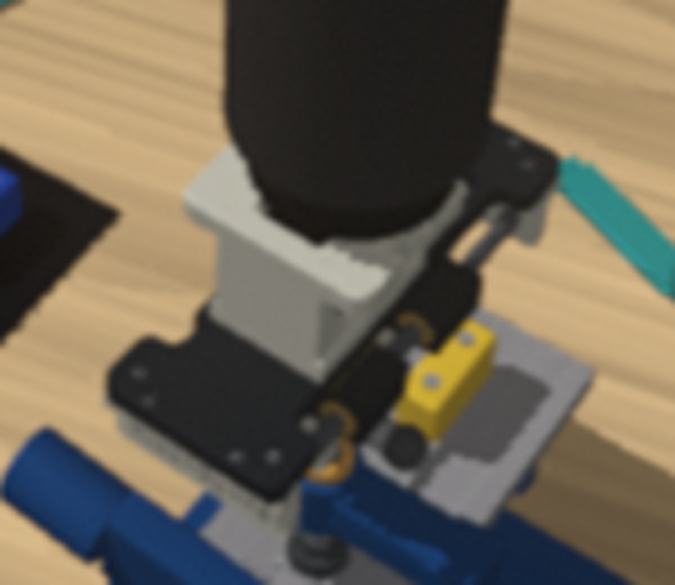

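The bar has turned with the tool, and its ball is now at (405,445). At 1.4 rad even the earliest contact gives at most about 7 N, so it's safe to stop and test drag on the gauge.

```bash
python3 -m creep '[{"ax":0,"ay":0,"az":0,"tx":0,"ty":0,"tz":0,"fingers":0.05},{"ax":0,"ay":0,"az":0,"tx":0,"ty":0,"tz":0,"fingers":0.05},{"ax":0,"ay":0,"az":0,"tx":-0.02,"ty":0,"tz":0,"fingers":0.05},{"ax":0,"ay":0,"az":0,"tx":-0.06,"ty":0,"tz":0,"fingers":0.05},{"ax":-5,"ay":0,"az":0,"tx":-0.075,"ty":0,"tz":0,"fingers":0.05}]'; python3 d.py 0.5345 0.0885 0.27 -102.5
```

```text
time_s: 13.1
tcp_pos: [0.64, 0.0656, 0.2716]
eef_rot: [-73.7, 89.8, 8.0]
contact_force: [1.1, -0.4, 0.8]
gripper_width: 0.0466
time 13.1 tcp [0.64   0.0656 0.2716] jawyaw 171.67 tilt [ 3.9e-03  5.0e-04 -1.0e+00] j [ 23.2  16.1   0.1   0.1 -73.8 -31.6] F [ 1.09 -0.36  0.82] M [ 0.089 -0.119  0.024] w 0.0466
t [0.0012 0.1077 0.0073] a [-85.83  -0.11   0.22]
```

```bash
python3 -m creep '[{"ax":-86,"ay":0,"az":0,"tx":0,"ty":0.03,"tz":0.007,"fingers":0.046},{"ax":-86,"ay":0,"az":0,"tx":0,"ty":0.06,"tz":0.007,"fingers":0.046},{"ax":-86,"ay":0,"az":0,"tx":0,"ty":0.09,"tz":0.007,"fingers":0.046},{"ax":-86,"ay":0,"az":0,"tx":0,"ty":0.108,"tz":0.007,"fingers":0.046},{"ax":-86,"ay":0,"az":0,"tx":0,"ty":0.108,"tz":0.007,"fingers":0.046}]';  python3 -m creep '[{"ax":-43,"ay":0,"az":0,"tx":0,"ty":0,"tz":0,"fingers":0.046},{"ax":-43,"ay":0,"az":0,"tx":0,"ty":0,"tz":0,"fingers":0.046},{"ax":-43,"ay":0,"az":0,"tx":0,"ty":0,"tz":0,"fingers":0.046},{"ax":-43,"ay":0,"az":0,"tx":0,"ty":0,"tz":0,"fingers":0.046},{"ax":-43,"ay":0,"az":0,"tx":0,"ty":0,"tz":0,"fingers":0.046}]';python3 d.py 0.5345 0.0885 0.0975 -102.5
```

```text
time_s: 13.6
tcp_pos: [0.531, 0.0887, 0.2687]
eef_rot: [-55.8, 89.9, 69.2]
contact_force: [1.2, 0.5, 0.1]
gripper_width: 0.0459
time_s: 14.1
tcp_pos: [0.5328, 0.0885, 0.2679]
eef_rot: [-13.0, 90.0, 154.9]
contact_force: [-0.2, -0.1, 0.7]
gripper_width: 0.0463
time 14.1 tcp [0.5328 0.0885 0.2679] jawyaw -102.09 tilt [-4.e-04  2.e-04 -1.e+00] j [ 30.2   6.4 -12.6  -0.  -71.   47.7] F [-0.25 -0.11  0.74] M [-0.049  0.057  0.013] w 0.0463
t [ 0.1704 -0.0003 -0.0017] a [0.41 0.03 0.01]
```

```bash
python3 -m creep '[{"ax":0.4,"ay":0,"az":0,"tx":0.045,"ty":0,"tz":-0.0015,"fingers":0.046},{"ax":0.4,"ay":0,"az":0,"tx":0.09,"ty":0,"tz":-0.0015,"fingers":0.046},{"ax":0.4,"ay":0,"az":0,"tx":0.135,"ty":0,"tz":-0.0015,"fingers":0.046},{"ax":0.4,"ay":0,"az":0,"tx":0.16,"ty":0,"tz":-0.0015,"fingers":0.046},{"ax":0.4,"ay":0,"az":0,"tx":0.168,"ty":0,"tz":-0.0015,"fingers":0.046}]' 25;  python3 -m creep '[{"ax":0,"ay":0,"az":0,"tx":0.001,"ty":0,"tz":0,"fingers":0.03},{"ax":0,"ay":0,"az":0,"tx":0.001,"ty":0,"tz":0,"fingers":0.015},{"ax":0,"ay":0,"az":0,"tx":0.001,"ty":0,"tz":0,"fingers":0.015},{"ax":0,"ay":0,"az":0,"tx":0.001,"ty":0,"tz":0,"fingers":0.015}]';python3 d.py 0.5345 0.0885 0.0975 -102.5;python3 -m creep '[{"ax":0,"ay":0,"az":0,"tx":0,"ty":0,"tz":0,"fingers":0.015}]'; python3 d.py
```

```text
time_s: 14.6
tcp_pos: [0.5325, 0.0872, 0.097]
eef_rot: [36.0, 89.7, -156.9]
contact_force: [-0.4, -0.0, 0.3]
gripper_width: 0.0458
time_s: 15.0
tcp_pos: [0.5354, 0.0885, 0.1006]
eef_rot: [-141.1, 89.8, 25.9]
contact_force: [-0.3, 1.2, 3.5]
gripper_width: 0.0218
time 15.0 tcp [0.5354 0.0885 0.1006] jawyaw -102.93 tilt [ 0.0025  0.0012 -1.    ] j [ 30.1  14.9 -25.7   0.  -49.2  47. ] F [-0.25  1.24  3.55] M [0.248 0.273 0.075] w 0.0218
t [0.0031 0.0002 0.0009] a [-0.43 -0.13  0.1 ]
time_s: 15.1
tcp_pos: [0.5354, 0.0885, 0.1005]
eef_rot: [-144.0, 89.8, 23.1]
contact_force: [-1.4, 0.5, 7.0]
gripper_width: 0.0218
time 15.1 tcp [0.5354 0.0885 0.1005] jawyaw -102.92 tilt [ 0.0025  0.0011 -1.    ] j [ 30.1  14.9 -25.7   0.  -49.2  47. ] F [-1.42  0.49  7.01] M [0.256 0.618 0.024] w 0.0218
```

```bash
python3 -m creep '[{"ax":0,"ay":0,"az":0,"tx":-0.0006,"ty":0,"tz":0,"fingers":0.015},{"ax":0,"ay":0,"az":0,"tx":-0.0006,"ty":0,"tz":0,"fingers":0.015}]'; python3 d.py; python3 -m creep '[{"ax":0,"ay":0,"az":0,"tx":0,"ty":0,"tz":0.001,"fingers":0.015},{"ax":0,"ay":0,"az":0,"tx":0,"ty":0,"tz":0.002,"fingers":0.015}]'; python3 d.py; python3 -m creep '[{"ax":0,"ay":0,"az":0,"tx":0,"ty":0,"tz":0.001,"fingers":0.015},{"ax":0,"ay":0,"az":0,"tx":0,"ty":0,"tz":0.002,"fingers":0.015}]'; python3 d.py
```

```text
time_s: 15.3
tcp_pos: [0.5352, 0.0884, 0.1005]
eef_rot: [-143.1, 89.9, 23.9]
contact_force: [-0.9, 1.0, 7.4]
gripper_width: 0.0217
time 15.3 tcp [0.5352 0.0884 0.1005] jawyaw -102.93 tilt [ 1.7e-03  8.0e-04 -1.0e+00] j [ 30.1  14.9 -25.7   0.  -49.3  47. ] F [-0.91  1.    7.43] M [0.408 0.314 0.065] w 0.0217
time_s: 15.5
tcp_pos: [0.5341, 0.0888, 0.1005]
eef_rot: [-155.3, 89.8, 11.8]
contact_force: [4.6, -0.6, 6.4]
gripper_width: 0.0217
time 15.5 tcp [0.5341 0.0888 0.1005] jawyaw -102.92 tilt [ 2.9e-03  6.0e-04 -1.0e+00] j [ 30.2  14.8 -25.9   0.1 -49.2  46.8] F [ 4.61 -0.63  6.44] M [-0.464 -1.545 -0.006] w 0.0217
time_s: 15.7
tcp_pos: [0.5321, 0.0893, 0.1005]
eef_rot: [-154.7, 89.8, 12.4]
contact_force: [4.6, -1.5, 5.5]
gripper_width: 0.0215
time 15.7 tcp [0.5321 0.0893 0.1005] jawyaw -102.92 tilt [ 3.e-03  7.e-04 -1.e+00] j [ 30.4  14.6 -26.1   0.1 -49.1  46.6] F [ 4.58 -1.46  5.52] M [-0.436 -1.588  0.026] w 0.0215
```

```bash
python3 -m creep '[{"ax":0,"ay":0,"az":0,"tx":-0.0006,"ty":0,"tz":0,"fingers":0.015},{"ax":0,"ay":0,"az":0,"tx":-0.0006,"ty":0,"tz":-0.001,"fingers":0.015},{"ax":0,"ay":0,"az":0,"tx":-0.0006,"ty":0,"tz":-0.002,"fingers":0.015}]'; python3 d.py; python3 -m creep '[{"ax":0,"ay":0,"az":0,"tx":0,"ty":0,"tz":-0.001,"fingers":0.015},{"ax":0,"ay":0,"az":0,"tx":0,"ty":0,"tz":-0.002,"fingers":0.015}]'; python3 d.py
```

```text
time_s: 16.0
tcp_pos: [0.5313, 0.0889, 0.1005]
eef_rot: [0.0, 89.9, 167.1]
contact_force: [-9.0, 5.0, 14.4]
gripper_width: 0.0221
time 16.0 tcp [0.5313 0.0889 0.1005] jawyaw -102.96 tilt [-2.e-03  5.e-04 -1.e+00] j [ 30.3  14.7 -25.9  -0.1 -49.5  46.8] F [-8.96  4.98 14.36] M [1.8   2.923 0.127] w 0.0221
time_s: 16.2
tcp_pos: [0.5327, 0.0882, 0.1006]
eef_rot: [13.0, 89.8, -179.9]
contact_force: [-10.2, 4.7, 16.5]
gripper_width: 0.0218
time 16.2 tcp [0.5327 0.0882 0.1006] jawyaw -102.95 tilt [-0.0029 -0.     -1.    ] j [ 30.1  14.8 -25.7  -0.1 -49.6  47. ] F [-10.17   4.72  16.47] M [1.491 3.348 0.069] w 0.0218
```

```bash
python3 -m creep '[{"ax":0,"ay":0,"az":0,"tx":-0.001,"ty":0,"tz":0,"fingers":0.015},{"ax":0,"ay":0,"az":0,"tx":-0.001,"ty":0,"tz":-0.001,"fingers":0.015},{"ax":0,"ay":0,"az":0,"tx":-0.001,"ty":0,"tz":-0.002,"fingers":0.015}]'; python3 d.py; python3 -m creep '[{"ax":0,"ay":0,"az":0,"tx":0,"ty":0,"tz":0.0005,"fingers":0.015},{"ax":0,"ay":0,"az":0,"tx":0,"ty":0,"tz":0.001,"fingers":0.015}]'; python3 d.py; python3 -m creep '[{"ax":0,"ay":0,"az":0,"tx":0,"ty":0,"tz":0.001,"fingers":0.015},{"ax":0,"ay":0,"az":0,"tx":0,"ty":0,"tz":0.002,"fingers":0.015}]'; python3 d.py
```

```text
time_s: 16.5
tcp_pos: [0.5356, 0.0873, 0.1006]
eef_rot: [30.2, 89.9, -162.8]
contact_force: [-1.6, 0.3, 0.7]
gripper_width: 0.0216
time 16.5 tcp [0.5356 0.0873 0.1006] jawyaw -102.97 tilt [-1.9e-03 -6.0e-04 -1.0e+00] j [ 29.9  15.  -25.5  -0.  -49.6  47.1] F [-1.6   0.28  0.73] M [0.093 0.434 0.029] w 0.0216
time_s: 16.7
tcp_pos: [0.5355, 0.0876, 0.1008]
eef_rot: [50.8, 90.0, -142.2]
contact_force: [0.7, -0.8, -0.9]
gripper_width: 0.0216
time 16.7 tcp [0.5355 0.0876 0.1008] jawyaw -102.97 tilt [-4.e-04 -3.e-04 -1.e+00] j [ 30.   15.  -25.6   0.  -49.5  47. ] F [ 0.74 -0.77 -0.92] M [-0.113 -0.176 -0.011] w 0.0216
time_s: 16.9
tcp_pos: [0.5334, 0.0882, 0.1009]
eef_rot: [32.8, 90.0, -160.2]
contact_force: [-0.5, -0.7, -1.6]
gripper_width: 0.0218
time 16.9 tcp [0.5334 0.0882 0.1009] jawyaw -102.96 tilt [-4.e-04 -2.e-04 -1.e+00] j [ 30.2  14.8 -25.8  -0.  -49.5  46.9] F [-0.46 -0.66 -1.57] M [-0.049 -0.078 -0.031] w 0.0218
```

Pulled with almost no vertical load (Fz about -1.6 N), the drag is about 1 N, so there's no pinch at 1.4 rad. Going back to the T-bar for another 0.6 rad, which adds at most about 8 N.

```bash
python3 -m creep '[{"ax":0,"ay":0,"az":0,"tx":0.0003,"ty":0,"tz":0,"fingers":0.046},{"ax":0,"ay":0,"az":0,"tx":0.0003,"ty":0,"tz":0,"fingers":0.046},{"ax":0,"ay":0,"az":0,"tx":-0.02,"ty":0,"tz":0,"fingers":0.046},{"ax":0,"ay":0,"az":0,"tx":-0.06,"ty":0,"tz":0,"fingers":0.046},{"ax":0,"ay":0,"az":0,"tx":-0.11,"ty":0,"tz":0,"fingers":0.046}]';python3 -m creep '[{"ax":8,"ay":0,"az":0,"tx":-0.045,"ty":0,"tz":0,"fingers":0.05},{"ax":16,"ay":0,"az":0,"tx":-0.06,"ty":0,"tz":-0.02,"fingers":0.05},{"ax":24,"ay":0,"az":0,"tx":-0.06,"ty":0,"tz":-0.05,"fingers":0.05},{"ax":32,"ay":0,"az":0,"tx":-0.06,"ty":0,"tz":-0.09,"fingers":0.05},{"ax":40,"ay":0,"az":0,"tx":-0.06,"ty":0,"tz":-0.105,"fingers":0.05}]';python3 d.py 0.6395 0.0655 0.26 166.5
```

```text
time_s: 17.4
tcp_pos: [0.5324, 0.0878, 0.2109]
eef_rot: [38.2, 89.8, -154.7]
contact_force: [2.1, 0.8, -0.7]
gripper_width: 0.0459
time_s: 17.9
tcp_pos: [0.6382, 0.0641, 0.2707]
eef_rot: [171.8, 90.0, -61.5]
contact_force: [0.0, -0.7, -0.3]
gripper_width: 0.0496
time 17.9 tcp [0.6382 0.0641 0.2707] jawyaw -143.32 tilt [ 2.e-04 -3.e-04 -1.e+00] j [ 23.1  16.1   0.    0.  -73.9  13.5] F [ 0.04 -0.66 -0.32] M [0.056 0.052 0.007] w 0.0496
t [ 0.0107 -0.0019  0.0004] a [ 5.018e+01 -2.000e-02  1.000e-02]
```

```bash
python3 -m creep '[{"ax":8.5,"ay":0,"az":0,"tx":0.005,"ty":-0.001,"tz":0,"fingers":0.05},{"ax":17,"ay":0,"az":0,"tx":0.005,"ty":-0.001,"tz":0,"fingers":0.05},{"ax":25.5,"ay":0,"az":0,"tx":0.005,"ty":-0.001,"tz":0,"fingers":0.05},{"ax":34,"ay":0,"az":0,"tx":0.005,"ty":-0.001,"tz":0,"fingers":0.05},{"ax":42,"ay":0,"az":0,"tx":0.005,"ty":-0.001,"tz":0,"fingers":0.05}]';python3 -m creep '[{"ax":8,"ay":0,"az":0,"tx":0,"ty":0,"tz":0,"fingers":0.05},{"ax":8,"ay":0,"az":0,"tx":0,"ty":0,"tz":0,"fingers":0.05}]';python3 d.py 0.6395 0.0655 0.193 166.5
python3 - <<'E'
from h import *
c=cap("scene"); x0,y0,x1,y1=(220,180,370,310)
cv2.imwrite("pics/scene6.png",cv2.resize(c['pixels'][y0:y1,x0:x1],None,fx=4.5,fy=4.5,interpolation=cv2.INTER_CUBIC)[:600])
E
```

```text
time_s: 18.4
tcp_pos: [0.6367, 0.0653, 0.2661]
eef_rot: [116.2, 90.0, -159.1]
contact_force: [0.5, -0.3, -0.1]
gripper_width: 0.05
time_s: 18.6
tcp_pos: [0.6367, 0.0653, 0.2662]
eef_rot: [114.5, 90.0, -168.6]
contact_force: [-0.0, 0.6, 0.2]
gripper_width: 0.0503
time 18.6 tcp [0.6367 0.0653 0.2662] jawyaw 166.92 tilt [-1.e-04 -0.e+00 -1.e+00] j [ 23.3  16.1  -0.6  -0.  -73.4 -36.4] F [-0.04  0.57  0.16] M [ 0.116 -0.104  0.072] w 0.0503
t [ 0.0732 -0.0027  0.0008] a [ 0.42 -0.   -0.01]
```

View pics/scene6.png

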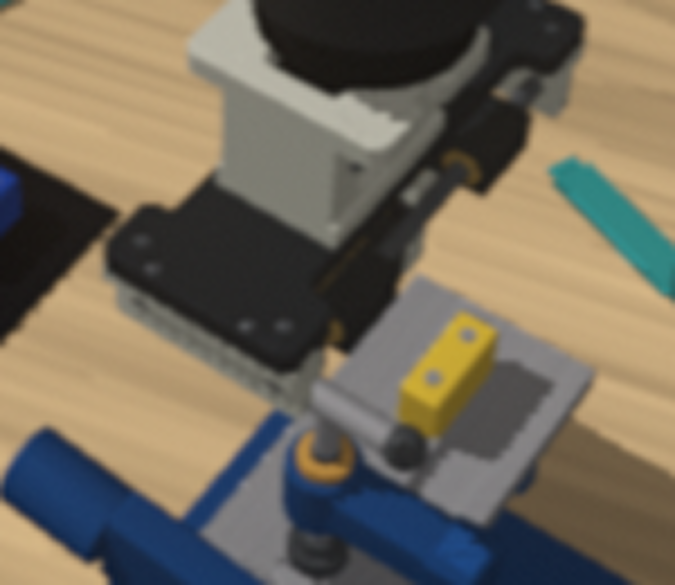

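The bar lies crosswise, with a ball at (405,445), and the jaws line up with it. Descending and turning 34°.

```bash
python3 -m creep '[{"ax":0,"ay":0,"az":0,"tx":0.03,"ty":-0.0025,"tz":0.001,"fingers":0.05},{"ax":0,"ay":0,"az":0,"tx":0.06,"ty":-0.0025,"tz":0.001,"fingers":0.05},{"ax":0,"ay":0,"az":0,"tx":0.0725,"ty":-0.0025,"tz":0.001,"fingers":0.05},{"ax":0,"ay":0,"az":0,"tx":0.0725,"ty":-0.0025,"tz":0.001,"fingers":0.03},{"ax":0,"ay":0,"az":0,"tx":0.0725,"ty":-0.0025,"tz":0.001,"fingers":0.008}]' 12;  python3 -m creep '[{"ax":0,"ay":0,"az":0,"tx":0,"ty":0,"tz":0,"fingers":0.008},{"ax":0,"ay":0,"az":0,"tx":0,"ty":0,"tz":0,"fingers":0.008},{"ax":0,"ay":0,"az":0,"tx":0,"ty":0,"tz":0,"fingers":0.008}]';  python3 d.py  0.6395 0.0655 0.193 166.5; python3 -m creep '[{"ax":8,"ay":0,"az":0,"tx":0.0001,"ty":0,"tz":0,"fingers":0.008},{"ax":16,"ay":0,"az":0,"tx":0.0002,"ty":0,"tz":0,"fingers":0.008},{"ax":22,"ay":0,"az":0,"tx":0.0003,"ty":0,"tz":0,"fingers":0.008},{"ax":28,"ay":0,"az":0,"tx":0.0003,"ty":0,"tz":0,"fingers":0.008},{"ax":34,"ay":0,"az":0,"tx":0.0004,"ty":0,"tz":0,"fingers":0.008}]' 20; python3 d.py;python3 -m creep '[{"ax":0,"ay":0,"az":0,"tx":0,"ty":0,"tz":0,"fingers":0.008}]';python3 d.py
```

```text
time_s: 19.15
tcp_pos: [0.64, 0.0657, 0.1948]
eef_rot: [-94.5, 89.9, -17.3]
contact_force: [-0.1, 0.1, -0.4]
gripper_width: 0.039
time_s: 19.45
tcp_pos: [0.6397, 0.0659, 0.1947]
eef_rot: [-57.9, 89.9, 19.2]
contact_force: [0.5, 0.9, 0.2]
gripper_width: 0.0155
time 19.45 tcp [0.6397 0.0659 0.1947] jawyaw 167.06 tilt [ 1.4e-03  5.0e-04 -1.0e+00] j [ 23.2  18.7  -6.3   0.  -64.9 -36.2] F [0.52 0.86 0.22] M [ 0.079 -0.042  0.017] w 0.0155
t [ 0.0017  0.0002 -0.0004] a [0.56 0.05 0.07]
time_s: 19.95
tcp_pos: [0.6403, 0.0656, 0.1942]
eef_rot: [-44.9, 89.9, -2.1]
contact_force: [2.5, -1.6, 0.0]
gripper_width: 0.0136
time 19.95 tcp [0.6403 0.0656 0.1942] jawyaw 132.82 tilt [ 2.3e-03 -1.0e-04 -1.0e+00] j [ 23.2  18.8  -6.3   0.1 -64.8 -70.4] F [ 2.45 -1.61  0.01] M [-0.616 -1.009  0.088] w 0.0136
time_s: 20.05
tcp_pos: [0.6403, 0.0656, 0.1942]
eef_rot: [-42.8, 89.9, 0.2]
contact_force: [3.1, -2.4, 0.4]
gripper_width: 0.0135
time 20.05 tcp [0.6403 0.0656 0.1942] jawyaw 132.97 tilt [ 0.0022  0.     -1.    ] j [ 23.2  18.8  -6.3   0.1 -64.8 -70.3] F [ 3.06 -2.43  0.4 ] M [-0.55  -1.157 -0.043] w 0.0135
```

```bash
python3 -m creep '[{"ax":0,"ay":0,"az":0,"tx":0,"ty":0,"tz":0,"fingers":0.05},{"ax":0,"ay":0,"az":0,"tx":0,"ty":0,"tz":0,"fingers":0.05},{"ax":0,"ay":0,"az":0,"tx":-0.02,"ty":0,"tz":0,"fingers":0.05},{"ax":0,"ay":0,"az":0,"tx":-0.06,"ty":0,"tz":0,"fingers":0.05},{"ax":5,"ay":0,"az":0,"tx":-0.075,"ty":0,"tz":0,"fingers":0.05}]'; python3 d.py 0.534 0.088 0.27 77.3
```

```text
time_s: 20.55
tcp_pos: [0.6403, 0.0659, 0.2719]
eef_rot: [-30.5, 89.8, 7.7]
contact_force: [0.2, 0.2, 1.0]
gripper_width: 0.0467
time 20.55 tcp [0.6403 0.0659 0.2719] jawyaw 128.15 tilt [ 3.6e-03  5.0e-04 -1.0e+00] j [ 23.2  16.1   0.2   0.1 -73.9 -75.1] F [0.16 0.17 0.99] M [ 0.084 -0.187  0.041] w 0.0467
t [ 0.0015  0.0831 -0.07  ] a [5.085e+01 2.200e-01 2.000e-02]
```

```bash
python3 -m creep '[{"ax":8.5,"ay":0,"az":0,"tx":0.001,"ty":0.03,"tz":-0.026,"fingers":0.046},{"ax":17,"ay":0,"az":0,"tx":0.001,"ty":0.06,"tz":-0.05,"fingers":0.046},{"ax":25.5,"ay":0,"az":0,"tx":0.001,"ty":0.083,"tz":-0.07,"fingers":0.046},{"ax":34,"ay":0,"az":0,"tx":0.001,"ty":0.083,"tz":-0.07,"fingers":0.046},{"ax":42.5,"ay":0,"az":0,"tx":0.001,"ty":0.083,"tz":-0.07,"fingers":0.046}]';python3 -m creep '[{"ax":8,"ay":0,"az":0,"tx":0,"ty":0,"tz":0,"fingers":0.046},{"ax":8,"ay":0,"az":0,"tx":0,"ty":0,"tz":0,"fingers":0.046}]';python3 d.py 0.534 0.088 0.1 77.3
```

```text
time_s: 21.05
tcp_pos: [0.5319, 0.0884, 0.2679]
eef_rot: [62.4, 89.9, 57.7]
contact_force: [0.9, -0.3, 0.4]
gripper_width: 0.0458
time_s: 21.25
tcp_pos: [0.5326, 0.0881, 0.2673]
eef_rot: [163.7, 90.0, 151.3]
contact_force: [0.6, 0.6, -0.5]
gripper_width: 0.0459
time 21.25 tcp [0.5326 0.0881 0.2673] jawyaw 77.52 tilt [-4.e-04  2.e-04 -1.e+00] j [  30.2    6.4  -12.7   -0.   -71.  -132.7] F [ 0.57  0.57 -0.45] M [ 0.03  -0.163  0.041] w 0.0459
t [0.1673 0.0002 0.0014] a [ 0.22 -0.03 -0.01]
```

```bash
python3 -m creep '[{"ax":0.2,"ay":0,"az":0,"tx":0.045,"ty":0,"tz":0.001,"fingers":0.046},{"ax":0.2,"ay":0,"az":0,"tx":0.09,"ty":0,"tz":0.001,"fingers":0.046},{"ax":0.2,"ay":0,"az":0,"tx":0.135,"ty":0,"tz":0.001,"fingers":0.046},{"ax":0.2,"ay":0,"az":0,"tx":0.16,"ty":0,"tz":0.001,"fingers":0.046},{"ax":0.2,"ay":0,"az":0,"tx":0.165,"ty":0,"tz":0.001,"fingers":0.046}]' 25;  python3 -m creep '[{"ax":0,"ay":0,"az":0,"tx":0,"ty":0,"tz":0,"fingers":0.04},{"ax":0,"ay":0,"az":0,"tx":0,"ty":0,"tz":0,"fingers":0.015},{"ax":0,"ay":0,"az":0,"tx":0,"ty":0,"tz":0,"fingers":0.015},{"ax":0,"ay":0,"az":0,"tx":0,"ty":0,"tz":0,"fingers":0.015},{"ax":0,"ay":0,"az":0,"tx":0,"ty":0,"tz":0,"fingers":0.015}]';python3 d.py
```

```text
time_s: 21.75
tcp_pos: [0.5318, 0.0868, 0.099]
eef_rot: [-143.9, 89.6, -156.3]
contact_force: [-0.4, -0.1, -0.2]
gripper_width: 0.0461
time_s: 22.25
tcp_pos: [0.5348, 0.0881, 0.1037]
eef_rot: [36.3, 89.9, 23.7]
contact_force: [-0.9, 0.5, 7.1]
gripper_width: 0.0217
time 22.25 tcp [0.5348 0.0881 0.1037] jawyaw 77.38 tilt [ 2.2e-03  9.0e-04 -1.0e+00] j [  30.1   14.6  -25.6    0.   -49.7 -132.7] F [-0.89  0.49  7.14] M [ 0.207  0.459 -0.114] w 0.0217
```

```bash
python3 -m creep '[{"ax":0,"ay":0,"az":0,"tx":-0.0008,"ty":0,"tz":0,"fingers":0.015},{"ax":0,"ay":0,"az":0,"tx":-0.0008,"ty":0,"tz":0,"fingers":0.015}]'; python3 d.py; python3 -m creep '[{"ax":0,"ay":0,"az":0,"tx":0,"ty":0,"tz":-0.001,"fingers":0.015},{"ax":0,"ay":0,"az":0,"tx":0,"ty":0,"tz":-0.002,"fingers":0.015}]'; python3 d.py
```

```text
time_s: 22.45
tcp_pos: [0.5344, 0.0879, 0.1037]
eef_rot: [38.4, 89.9, 25.7]
contact_force: [-1.0, 0.9, 5.0]
gripper_width: 0.0214
time 22.45 tcp [0.5344 0.0879 0.1037] jawyaw 77.37 tilt [ 9.e-04  5.e-04 -1.e+00] j [  30.1   14.6  -25.6    0.   -49.8 -132.7] F [-1.01  0.88  4.99] M [ 0.324  0.323 -0.006] w 0.0214
time_s: 22.65
tcp_pos: [0.5332, 0.0884, 0.1037]
eef_rot: [23.1, 89.9, 10.5]
contact_force: [3.2, -1.6, 3.2]
gripper_width: 0.022
time 22.65 tcp [0.5332 0.0884 0.1037] jawyaw 77.37 tilt [ 2.2e-03  4.0e-04 -1.0e+00] j [ 3.020e+01  1.450e+01 -2.580e+01  1.000e-01 -4.960e+01 -1.329e+02] F [ 3.16 -1.61  3.17] M [-0.315 -1.329  0.004] w 0.022
```

```bash
python3 -m creep '[{"ax":0,"ay":0,"az":0,"tx":-0.0004,"ty":0,"tz":-0.0005,"fingers":0.015},{"ax":0,"ay":0,"az":0,"tx":-0.0004,"ty":0,"tz":-0.0015,"fingers":0.015}]'; python3 d.py;  python3 -m creep '[{"ax":0,"ay":0,"az":0,"tx":-0.0004,"ty":0,"tz":-0.001,"fingers":0.015},{"ax":0,"ay":0,"az":0,"tx":-0.0004,"ty":0,"tz":-0.002,"fingers":0.015}]'; python3 d.py
```

```text
time_s: 22.85
tcp_pos: [0.5311, 0.0887, 0.1037]
eef_rot: [28.5, 89.9, 15.8]
contact_force: [2.8, -1.4, 3.6]
gripper_width: 0.0216
time 22.85 tcp [0.5311 0.0887 0.1037] jawyaw 77.35 tilt [ 9.e-04  3.e-04 -1.e+00] j [  30.4   14.4  -25.9    0.   -49.6 -133. ] F [ 2.83 -1.42  3.59] M [-0.203 -1.344 -0.007] w 0.0216
time_s: 23.05
tcp_pos: [0.5284, 0.0889, 0.1037]
eef_rot: [-152.8, 90.0, -165.4]
contact_force: [2.6, -1.5, 1.7]
gripper_width: 0.0218
time 23.05 tcp [0.5284 0.0889 0.1037] jawyaw 77.34 tilt [-5.e-04 -1.e-04 -1.e+00] j [  30.5   14.2  -26.2   -0.   -49.7 -133.2] F [ 2.61 -1.48  1.7 ] M [-0.1   -0.985 -0.056] w 0.0218
```

```bash
python3 -m creep '[{"ax":0,"ay":0,"az":0,"tx":-0.0006,"ty":0,"tz":0.001,"fingers":0.015},{"ax":0,"ay":0,"az":0,"tx":-0.0006,"ty":0,"tz":0.003,"fingers":0.015},{"ax":0,"ay":0,"az":0,"tx":-0.0006,"ty":0,"tz":0.005,"fingers":0.015},{"ax":0,"ay":0,"az":0,"tx":-0.0006,"ty":0,"tz":0.006,"fingers":0.015}]'; python3 d.py;  python3 -m creep '[{"ax":0,"ay":0,"az":0,"tx":0,"ty":0,"tz":-0.001,"fingers":0.015},{"ax":0,"ay":0,"az":0,"tx":0,"ty":0,"tz":-0.002,"fingers":0.015}]'; python3 d.py
```

```text
time_s: 23.45
tcp_pos: [0.5343, 0.0874, 0.1041]
eef_rot: [-147.3, 89.9, -160.0]
contact_force: [-0.0, 1.0, -1.4]
gripper_width: 0.0215
time 23.45 tcp [0.5343 0.0874 0.1041] jawyaw 77.33 tilt [-1.1e-03 -4.0e-04 -1.0e+00] j [  30.    14.7  -25.5   -0.   -50.  -132.7] F [-0.01  0.98 -1.43] M [0.087 0.034 0.049] w 0.0215
time_s: 23.65
tcp_pos: [0.5324, 0.088, 0.1042]
eef_rot: [-148.8, 90.0, -161.5]
contact_force: [-0.1, -0.7, -1.4]
gripper_width: 0.0218
time 23.65 tcp [0.5324 0.088  0.1042] jawyaw 77.33 tilt [-5.e-04 -2.e-04 -1.e+00] j [  30.2   14.5  -25.7   -0.   -49.9 -132.9] F [-0.1  -0.74 -1.39] M [ 0.003 -0.091 -0.02 ] w 0.0218
```

```bash
python3 -m creep '[{"ax":0,"ay":0,"az":0,"tx":-0.0002,"ty":0,"tz":0,"fingers":0.015},{"ax":0,"ay":0,"az":0,"tx":-0.0002,"ty":0,"tz":0,"fingers":0.015}]'; python3 d.py;  python3 -m creep '[{"ax":0,"ay":0,"az":0,"tx":-0.0003,"ty":0,"tz":0,"fingers":0.015},{"ax":0,"ay":0,"az":0,"tx":-0.0003,"ty":0,"tz":0,"fingers":0.015}]'; python3 d.py;python3 -m creep '[{"ax":0,"ay":0,"az":0,"tx":-0.0003,"ty":0,"tz":0,"fingers":0.015},{"ax":0,"ay":0,"az":0,"tx":-0.0003,"ty":0,"tz":0,"fingers":0.015}]'; python3 d.py
```

```text
time_s: 23.85
tcp_pos: [0.5325, 0.0881, 0.1047]
eef_rot: [-152.9, 90.0, -165.5]
contact_force: [0.2, -0.7, -1.8]
gripper_width: 0.0216
time 23.85 tcp [0.5325 0.0881 0.1047] jawyaw 77.34 tilt [-2.e-04 -0.e+00 -1.e+00] j [  30.2   14.4  -25.7   -0.   -49.9 -132.9] F [ 0.21 -0.66 -1.85] M [ 0.04  -0.117  0.023] w 0.0216
time_s: 24.05
tcp_pos: [0.5325, 0.0881, 0.1049]
eef_rot: [-157.0, 90.0, -169.7]
contact_force: [0.4, -0.0, -2.2]
gripper_width: 0.0216
time 24.05 tcp [0.5325 0.0881 0.1049] jawyaw 77.34 tilt [-2.e-04 -0.e+00 -1.e+00] j [  30.2   14.4  -25.7   -0.   -49.9 -132.9] F [ 0.45 -0.03 -2.2 ] M [ 0.06  -0.034  0.069] w 0.0216
time_s: 24.25
tcp_pos: [0.5325, 0.088, 0.1052]
eef_rot: [-155.7, 90.0, -168.4]
contact_force: [0.7, 0.8, -3.8]
gripper_width: 0.0218
time 24.25 tcp [0.5325 0.088  0.1052] jawyaw 77.34 tilt [-2.e-04 -1.e-04 -1.e+00] j [  30.2   14.4  -25.6   -0.   -50.  -132.9] F [ 0.66  0.85 -3.85] M [ 0.022 -0.151  0.009] w 0.0218
```

The lift test is ambiguous because the gauge can pivot in the pads. The drag test clearly shows no pinch at 2.0 rad, so I'll set the gauge back down and turn another 0.5 rad.

```bash
python3 -m creep '[{"ax":0,"ay":0,"az":0,"tx":0.0014,"ty":0,"tz":0.001,"fingers":0.015},{"ax":0,"ay":0,"az":0,"tx":0.0014,"ty":0,"tz":0.002,"fingers":0.015},{"ax":0,"ay":0,"az":0,"tx":0.0014,"ty":0,"tz":0.002,"fingers":0.046},{"ax":0,"ay":0,"az":0,"tx":0.0014,"ty":0,"tz":0.002,"fingers":0.046},{"ax":0,"ay":0,"az":0,"tx":-0.02,"ty":0,"tz":0.002,"fingers":0.046}]';python3 -m creep '[{"ax":0,"ay":0,"az":0,"tx":-0.05,"ty":0,"tz":0,"fingers":0.05},{"ax":0,"ay":0,"az":0,"tx":-0.1,"ty":0,"tz":0,"fingers":0.05},{"ax":-8,"ay":0,"az":0,"tx":-0.145,"ty":0,"tz":0,"fingers":0.05},{"ax":-16,"ay":0,"az":0,"tx":-0.148,"ty":0,"tz":0.02,"fingers":0.05},{"ax":-24,"ay":0,"az":0,"tx":-0.148,"ty":0,"tz":0.06,"fingers":0.05}]';python3 d.py 0.64 0.0657 0.265 133
```

```text
time_s: 24.75
tcp_pos: [0.533, 0.087, 0.1233]
eef_rot: [-144.7, 89.7, -157.4]
contact_force: [0.2, -1.3, 0.1]
gripper_width: 0.0403
time_s: 25.25
tcp_pos: [0.5935, 0.0752, 0.2775]
eef_rot: [14.5, 89.6, 26.3]
contact_force: [0.3, 1.0, 0.4]
gripper_width: 0.05
time 25.25 tcp [0.5935 0.0752 0.2775] jawyaw 101.79 tilt [ 0.0063  0.0031 -1.    ] j [  25.9   11.5   -5.1   -0.   -73.  -104.1] F [0.3  0.97 0.4 ] M [ 0.202 -0.254  0.002] w 0.05
t [ 0.0128 -0.0189  0.0434] a [-3.122e+01  4.100e-01  1.000e-02]
```

```bash
python3 -m creep '[{"ax":-8,"ay":0,"az":0,"tx":0.01,"ty":-0.009,"tz":0.02,"fingers":0.05},{"ax":-16,"ay":0,"az":0,"tx":0.011,"ty":-0.018,"tz":0.043,"fingers":0.05},{"ax":-24,"ay":0,"az":0,"tx":0.011,"ty":-0.018,"tz":0.043,"fingers":0.05},{"ax":-31,"ay":0,"az":0,"tx":0.011,"ty":-0.018,"tz":0.043,"fingers":0.05},{"ax":-31,"ay":0,"az":0,"tx":0.011,"ty":-0.018,"tz":0.043,"fingers":0.05}]';python3 d.py 0.64 0.0657 0.193 133
python3 - <<'E'
from h import *
c=cap("scene"); x0,y0,x1,y1=(220,180,370,310)
cv2.imwrite("pics/scene7.png",cv2.resize(c['pixels'][y0:y1,x0:x1],None,fx=4.5,fy=4.5,interpolation=cv2.INTER_CUBIC)[:600])
E
```

```text
time_s: 25.75
tcp_pos: [0.639, 0.0652, 0.2621]
eef_rot: [178.7, 90.0, -138.8]
contact_force: [-0.2, 0.3, 0.4]
gripper_width: 0.0499
time 25.75 tcp [0.639  0.0652 0.2621] jawyaw 132.43 tilt [-3.e-04 -2.e-04 -1.e+00] j [ 23.2  16.4  -0.6   0.  -73.  -70.8] F [-0.17  0.26  0.38] M [ 0.052 -0.144 -0.01 ] w 0.0499
t [ 0.0691 -0.0003  0.0011] a [-0.57 -0.02 -0.  ]
```

View pics/scene7.png

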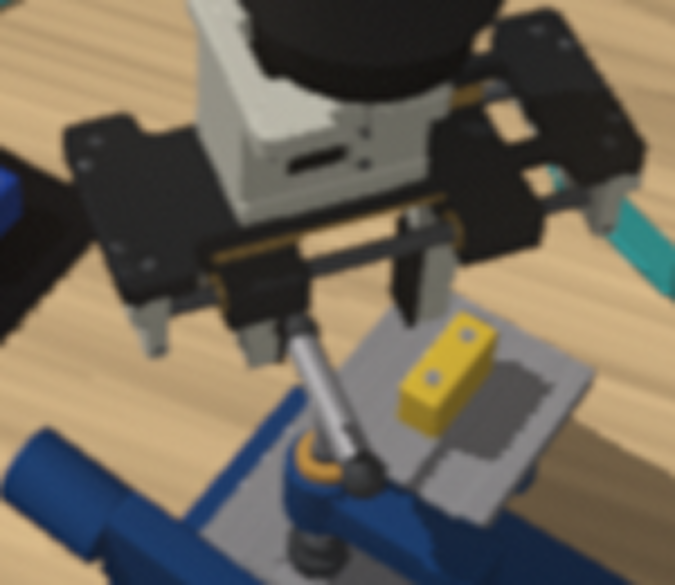

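The bar now runs from (300,325) to (360,475), as expected. The gauge is flat at (445,375). Gripping and turning 29°.

```bash
python3 -m creep '[{"ax":-0.5,"ay":0,"az":0,"tx":0.03,"ty":0,"tz":0.001,"fingers":0.05},{"ax":-0.5,"ay":0,"az":0,"tx":0.055,"ty":0,"tz":0.001,"fingers":0.05},{"ax":-0.5,"ay":0,"az":0,"tx":0.068,"ty":0,"tz":0.001,"fingers":0.05},{"ax":-0.5,"ay":0,"az":0,"tx":0.068,"ty":0,"tz":0.001,"fingers":0.03},{"ax":-0.5,"ay":0,"az":0,"tx":0.068,"ty":0,"tz":0.001,"fingers":0.008}]' 20;  python3 -m creep '[{"ax":0,"ay":0,"az":0,"tx":0,"ty":0,"tz":0,"fingers":0.008},{"ax":0,"ay":0,"az":0,"tx":0,"ty":0,"tz":0,"fingers":0.008},{"ax":0,"ay":0,"az":0,"tx":0,"ty":0,"tz":0,"fingers":0.008},{"ax":0,"ay":0,"az":0,"tx":0,"ty":0,"tz":0,"fingers":0.008}]';  python3 d.py; python3 -m creep '[{"ax":6,"ay":0,"az":0,"tx":0.0001,"ty":0,"tz":0,"fingers":0.008},{"ax":12,"ay":0,"az":0,"tx":0.0001,"ty":0,"tz":0,"fingers":0.008},{"ax":18,"ay":0,"az":0,"tx":0.0002,"ty":0,"tz":0,"fingers":0.008},{"ax":24,"ay":0,"az":0,"tx":0.0003,"ty":0,"tz":0,"fingers":0.008},{"ax":29,"ay":0,"az":0,"tx":0.0003,"ty":0,"tz":0,"fingers":0.008}]'; python3 d.py;python3 -m creep '[{"ax":0,"ay":0,"az":0,"tx":0,"ty":0,"tz":0,"fingers":0.008}]';python3 d.py 0.534 0.0878 0.27 77.4
```

```text
time_s: 26.3
tcp_pos: [0.6401, 0.066, 0.1953]
eef_rot: [-55.9, 89.9, -13.1]
contact_force: [-0.5, -0.7, 0.3]
gripper_width: 0.039
time_s: 26.7
tcp_pos: [0.6404, 0.0656, 0.1952]
eef_rot: [-52.7, 89.9, -9.8]
contact_force: [2.1, -2.5, 1.0]
gripper_width: 0.0132
time 26.7 tcp [0.6404 0.0656 0.1952] jawyaw 132.84 tilt [ 1.9e-03 -3.0e-04 -1.0e+00] j [ 23.2  18.7  -6.2   0.1 -65.  -70.4] F [ 2.11 -2.5   1.03] M [-0.797 -0.866  0.015] w 0.0132
time_s: 27.2
tcp_pos: [0.6406, 0.0651, 0.1949]
eef_rot: [-38.5, 89.9, -24.9]
contact_force: [3.8, -4.8, -0.2]
gripper_width: 0.0131
time 27.2 tcp [0.6406 0.0651 0.1949] jawyaw 103.6 tilt [ 0.0022 -0.001  -1.    ] j [ 23.2  18.8  -6.2   0.1 -64.9 -99.6] F [ 3.82 -4.82 -0.24] M [-1.664 -1.593 -0.002] w 0.0131
time_s: 27.3
tcp_pos: [0.6406, 0.0651, 0.1949]
eef_rot: [-38.2, 89.9, -24.5]
contact_force: [4.0, -5.3, -0.1]
gripper_width: 0.0133
time 27.3 tcp [0.6406 0.0651 0.1949] jawyaw 103.66 tilt [ 0.0022 -0.001  -1.    ] j [ 23.2  18.8  -6.2   0.1 -64.9 -99.6] F [ 3.97 -5.26 -0.07] M [-1.611 -1.488 -0.007] w 0.0133
t [-0.0754  0.0471 -0.0981] a [26.26  0.12  0.06]
```

```bash
python3 -m creep '[{"ax":0,"ay":0,"az":0,"tx":0,"ty":0,"tz":0,"fingers":0.05},{"ax":0,"ay":0,"az":0,"tx":0,"ty":0,"tz":0,"fingers":0.05},{"ax":0,"ay":0,"az":0,"tx":-0.02,"ty":0,"tz":0,"fingers":0.05},{"ax":0,"ay":0,"az":0,"tx":-0.06,"ty":0,"tz":0,"fingers":0.05},{"ax":5,"ay":0,"az":0,"tx":-0.075,"ty":0,"tz":0,"fingers":0.05}]'; python3 -m creep '[{"ax":7,"ay":0,"az":0,"tx":0,"ty":0.02,"tz":-0.04,"fingers":0.046},{"ax":14,"ay":0,"az":0,"tx":0,"ty":0.04,"tz":-0.08,"fingers":0.046},{"ax":21,"ay":0,"az":0,"tx":0,"ty":0.0385,"tz":-0.1015,"fingers":0.046},{"ax":21,"ay":0,"az":0,"tx":0,"ty":0.0385,"tz":-0.1015,"fingers":0.046},{"ax":21,"ay":0,"az":0,"tx":0,"ty":0.0385,"tz":-0.1015,"fingers":0.046}]'; python3 d.py 0.534 0.0878 0.102 77.4
```

```text
time_s: 27.8
tcp_pos: [0.6406, 0.0663, 0.2728]
eef_rot: [0.4, 89.8, 9.3]
contact_force: [0.1, 0.6, 0.9]
gripper_width: 0.0466
time_s: 28.3
tcp_pos: [0.5333, 0.0888, 0.2697]
eef_rot: [45.1, 89.9, 33.1]
contact_force: [1.0, 0.4, 0.3]
gripper_width: 0.0458
time 28.3 tcp [0.5333 0.0888 0.2697] jawyaw 78.0 tilt [ 1.2e-03  8.0e-04 -1.0e+00] j [  30.2    6.3  -12.5   -0.   -71.2 -132.2] F [1.05 0.43 0.35] M [ 0.018 -0.224  0.035] w 0.0458
t [ 0.1677 -0.001   0.0007] a [ 0.6   0.06 -0.06]
```

```bash
python3 -m creep '[{"ax":0.6,"ay":0,"az":0,"tx":0.045,"ty":-0.001,"tz":0.001,"fingers":0.046},{"ax":0.6,"ay":0,"az":0,"tx":0.09,"ty":-0.001,"tz":0.001,"fingers":0.046},{"ax":0.6,"ay":0,"az":0,"tx":0.13,"ty":-0.001,"tz":0.001,"fingers":0.046},{"ax":0.6,"ay":0,"az":0,"tx":0.155,"ty":-0.001,"tz":0.001,"fingers":0.046},{"ax":0.6,"ay":0,"az":0,"tx":0.166,"ty":-0.001,"tz":0.001,"fingers":0.046}]' 25;  python3 -m creep '[{"ax":0,"ay":0,"az":0,"tx":0,"ty":0,"tz":0,"fingers":0.046},{"ax":0,"ay":0,"az":0,"tx":0,"ty":0,"tz":0,"fingers":0.015},{"ax":0,"ay":0,"az":0,"tx":0,"ty":0,"tz":0,"fingers":0.015},{"ax":0,"ay":0,"az":0,"tx":0,"ty":0,"tz":0,"fingers":0.015},{"ax":0,"ay":0,"az":0,"tx":0,"ty":0,"tz":0,"fingers":0.015}]';python3 d.py
```

```text
time_s: 28.8
tcp_pos: [0.5333, 0.0865, 0.0998]
eef_rot: [-141.5, 89.7, -154.2]
contact_force: [0.6, 0.4, 0.8]
gripper_width: 0.046
time_s: 29.3
tcp_pos: [0.5347, 0.0875, 0.1041]
eef_rot: [39.5, 89.9, 26.7]
contact_force: [-1.5, -0.0, 4.4]
gripper_width: 0.0219
time 29.3 tcp [0.5347 0.0875 0.1041] jawyaw 77.26 tilt [ 1.9e-03  9.0e-04 -1.0e+00] j [  30.    14.6  -25.6    0.   -49.7 -132.8] F [-1.49 -0.01  4.41] M [0.232 0.139 0.084] w 0.0219
```

```bash
python3 -m creep '[{"ax":0,"ay":0,"az":0,"tx":-0.0008,"ty":0,"tz":0,"fingers":0.015},{"ax":0,"ay":0,"az":0,"tx":-0.0008,"ty":0,"tz":0,"fingers":0.015}]'; python3 d.py; python3 -m creep '[{"ax":0,"ay":0,"az":0,"tx":0,"ty":0,"tz":-0.001,"fingers":0.015},{"ax":0,"ay":0,"az":0,"tx":0,"ty":0,"tz":-0.002,"fingers":0.015}]'; python3 d.py
```

```text
time_s: 29.5
tcp_pos: [0.5341, 0.0873, 0.1041]
eef_rot: [50.9, 90.0, 38.2]
contact_force: [-1.5, 0.6, 3.7]
gripper_width: 0.0222
time 29.5 tcp [0.5341 0.0873 0.1041] jawyaw 77.25 tilt [ 4.e-04  3.e-04 -1.e+00] j [  30.    14.6  -25.6   -0.   -49.8 -132.8] F [-1.47  0.65  3.68] M [0.234 0.344 0.007] w 0.0222
time_s: 29.7
tcp_pos: [0.5326, 0.0878, 0.1041]
eef_rot: [22.7, 89.9, 10.0]
contact_force: [1.2, -1.0, 1.2]
gripper_width: 0.0219
time 29.7 tcp [0.5326 0.0878 0.1041] jawyaw 77.26 tilt [ 1.1e-03  2.0e-04 -1.0e+00] j [  30.2   14.4  -25.8    0.   -49.7 -132.9] F [ 1.2  -1.03  1.18] M [-0.063 -0.783  0.034] w 0.0219
```

No pinch at 2.5 rad either (1.6 N drag, 1.2 N of it due to down-load). Contact must come by 2.7 rad, so another 34° gives an expected 5.5–8.4 N. I'll nudge the gauge forward, release and turn.

```bash
python3 -m creep '[{"ax":0,"ay":0,"az":0,"tx":-0.0004,"ty":0,"tz":0.002,"fingers":0.015},{"ax":0,"ay":0,"az":0,"tx":-0.0004,"ty":0,"tz":0.004,"fingers":0.015},{"ax":0,"ay":0,"az":0,"tx":0,"ty":0,"tz":0.004,"fingers":0.046},{"ax":0,"ay":0,"az":0,"tx":0,"ty":0,"tz":0.004,"fingers":0.046},{"ax":0,"ay":0,"az":0,"tx":-0.02,"ty":0,"tz":0.004,"fingers":0.046}]';python3 -m creep '[{"ax":0,"ay":0,"az":0,"tx":-0.05,"ty":0,"tz":0,"fingers":0.05},{"ax":0,"ay":0,"az":0,"tx":-0.1,"ty":0,"tz":0,"fingers":0.05},{"ax":-8,"ay":0,"az":0,"tx":-0.145,"ty":0,"tz":0,"fingers":0.05},{"ax":-16,"ay":0,"az":0,"tx":-0.148,"ty":0,"tz":0.02,"fingers":0.05},{"ax":-24,"ay":0,"az":0,"tx":-0.148,"ty":0,"tz":0.06,"fingers":0.05}]';python3 d.py 0.64 0.0655 0.265 103.8
```

```text
time_s: 30.2
tcp_pos: [0.5344, 0.086, 0.1216]
eef_rot: [-145.2, 89.7, -158.0]
contact_force: [0.7, 0.8, 0.2]
gripper_width: 0.0406
time_s: 30.7
tcp_pos: [0.5949, 0.0743, 0.2756]
eef_rot: [15.9, 89.6, 27.6]
contact_force: [0.7, 0.6, 0.3]
gripper_width: 0.0498
time 30.7 tcp [0.5949 0.0743 0.2756] jawyaw 101.68 tilt [ 0.0056  0.0029 -1.    ] j [  25.8   11.7   -5.1   -0.   -72.8 -104.1] F [0.75 0.56 0.31] M [ 0.16  -0.305  0.075] w 0.0498
t [ 0.0108 -0.0177  0.0423] a [-2.12  0.35 -0.09]
```

```bash
python3 -m creep '[{"ax":-2,"ay":0,"az":0,"tx":0.01,"ty":-0.009,"tz":0.02,"fingers":0.05},{"ax":-2,"ay":0,"az":0,"tx":0.01,"ty":-0.0175,"tz":0.041,"fingers":0.05},{"ax":-2,"ay":0,"az":0,"tx":0.01,"ty":-0.0175,"tz":0.041,"fingers":0.05},{"ax":-2,"ay":0,"az":0,"tx":0.01,"ty":-0.0175,"tz":0.041,"fingers":0.05}]';python3 d.py 0.64 0.0655 0.193 103.8
python3 - <<'E'
from h import *
c=cap("scene"); x0,y0,x1,y1=(220,180,370,310)
cv2.imwrite("pics/scene8.png",cv2.resize(c['pixels'][y0:y1,x0:x1],None,fx=4.5,fy=4.5,interpolation=cv2.INTER_CUBIC)[:600])
E
```

```text
time_s: 31.1
tcp_pos: [0.6381, 0.0641, 0.2609]
eef_rot: [-176.6, 89.9, -163.4]
contact_force: [-0.4, -0.3, -0.0]
gripper_width: 0.0495
time 31.1 tcp [0.6381 0.0641 0.2609] jawyaw 103.2 tilt [-1.4e-03 -4.0e-04 -1.0e+00] j [ 23.1  16.4  -0.8  -0.  -72.9 -99.9] F [-0.39 -0.28 -0.02] M [ 0.04  -0.154  0.037] w 0.0495
t [0.0679 0.0009 0.0023] a [-0.6  -0.08  0.  ]
```

View pics/scene8.png

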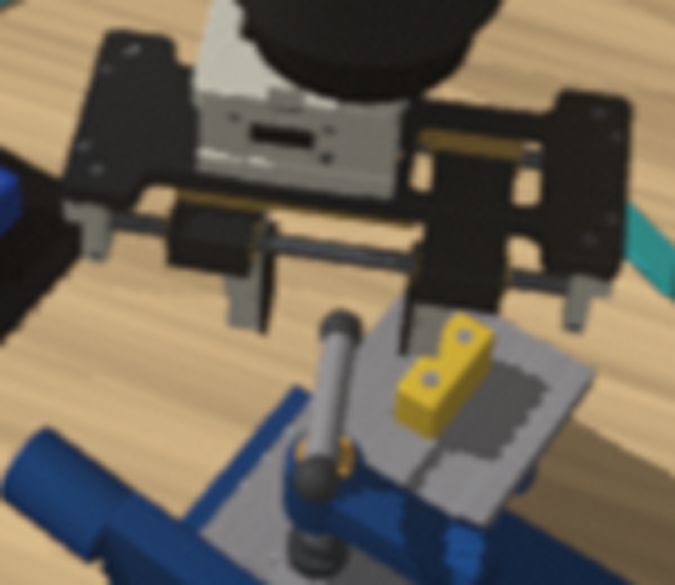

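The bar is now at (340,325)–(315,475), between the jaws. Gripping and turning 34° in two steps.

```bash
python3 -m creep '[{"ax":-0.5,"ay":0,"az":0,"tx":0.03,"ty":0.001,"tz":0.001,"fingers":0.05},{"ax":-0.5,"ay":0,"az":0,"tx":0.055,"ty":0.001,"tz":0.001,"fingers":0.05},{"ax":-0.5,"ay":0,"az":0,"tx":0.0675,"ty":0.001,"tz":0.001,"fingers":0.05},{"ax":-0.5,"ay":0,"az":0,"tx":0.0675,"ty":0.001,"tz":0.001,"fingers":0.03},{"ax":-0.5,"ay":0,"az":0,"tx":0.0675,"ty":0.001,"tz":0.001,"fingers":0.008}]' 20;  python3 -m creep '[{"ax":0,"ay":0,"az":0,"tx":0,"ty":0,"tz":0,"fingers":0.008},{"ax":0,"ay":0,"az":0,"tx":0,"ty":0,"tz":0,"fingers":0.008},{"ax":0,"ay":0,"az":0,"tx":0,"ty":0,"tz":0,"fingers":0.008},{"ax":0,"ay":0,"az":0,"tx":0,"ty":0,"tz":0,"fingers":0.008}]';  python3 d.py; python3 -m creep '[{"ax":4,"ay":0,"az":0,"tx":0,"ty":0,"tz":0,"fingers":0.008},{"ax":8,"ay":0,"az":0,"tx":0.0001,"ty":0,"tz":0,"fingers":0.008},{"ax":12,"ay":0,"az":0,"tx":0.0001,"ty":0,"tz":0,"fingers":0.008},{"ax":17,"ay":0,"az":0,"tx":0.0002,"ty":0,"tz":0,"fingers":0.008}]'; python3 d.py;python3 -m creep '[{"ax":4,"ay":0,"az":0,"tx":0,"ty":0,"tz":0,"fingers":0.008},{"ax":8,"ay":0,"az":0,"tx":0.0001,"ty":0,"tz":0,"fingers":0.008},{"ax":12,"ay":0,"az":0,"tx":0.0001,"ty":0,"tz":0,"fingers":0.008},{"ax":17,"ay":0,"az":0,"tx":0.0002,"ty":0,"tz":0,"fingers":0.008},{"ax":17,"ay":0,"az":0,"tx":0.0002,"ty":0,"tz":0,"fingers":0.008}]';python3 d.py 0.536 0.0875 0.27 77.4
```

```text
time_s: 31.65
tcp_pos: [0.6393, 0.0658, 0.1956]
eef_rot: [-17.4, 89.9, -3.6]
contact_force: [0.6, -1.0, 0.3]
gripper_width: 0.0391
time_s: 32.05
tcp_pos: [0.6395, 0.0648, 0.1951]
eef_rot: [-50.9, 89.9, -37.2]
contact_force: [1.6, -3.6, 2.7]
gripper_width: 0.0133
time 32.05 tcp [0.6395 0.0648 0.1951] jawyaw 103.74 tilt [ 1.2e-03 -9.0e-04 -1.0e+00] j [ 23.2  18.7  -6.3   0.1 -65.  -99.5] F [ 1.64 -3.63  2.7 ] M [-1.332 -0.513  0.008] w 0.0133
time_s: 32.45
tcp_pos: [0.6395, 0.0648, 0.195]
eef_rot: [-29.9, 89.9, -33.3]
contact_force: [0.3, -3.7, 3.3]
gripper_width: 0.0128
time 32.45 tcp [0.6395 0.0648 0.195 ] jawyaw 86.57 tilt [ 1.3e-03 -8.0e-04 -1.0e+00] j [ 2.320e+01  1.870e+01 -6.300e+00  1.000e-01 -6.500e+01 -1.167e+02] F [ 0.34 -3.7   3.28] M [-1.261 -0.469  0.04 ] w 0.0128
time_s: 32.95
tcp_pos: [0.6394, 0.0648, 0.1948]
eef_rot: [-12.4, 89.9, -32.8]
contact_force: [0.2, -4.8, 3.6]
gripper_width: 0.0134
time 32.95 tcp [0.6394 0.0648 0.1948] jawyaw 69.66 tilt [ 1.2e-03 -8.0e-04 -1.0e+00] j [ 2.320e+01  1.870e+01 -6.300e+00  1.000e-01 -6.490e+01 -1.336e+02] F [ 0.2  -4.82  3.64] M [-1.694 -0.575 -0.087] w 0.0134
t [-0.0754 -0.0147 -0.1048] a [-7.74  0.08  0.02]
```

```bash
python3 -m creep '[{"ax":0,"ay":0,"az":0,"tx":0,"ty":0,"tz":0,"fingers":0.05},{"ax":0,"ay":0,"az":0,"tx":0,"ty":0,"tz":0,"fingers":0.05},{"ax":0,"ay":0,"az":0,"tx":-0.02,"ty":0,"tz":0,"fingers":0.05},{"ax":0,"ay":0,"az":0,"tx":-0.06,"ty":0,"tz":0,"fingers":0.05},{"ax":0,"ay":0,"az":0,"tx":-0.075,"ty":0,"tz":0,"fingers":0.05}]'; python3 -m creep '[{"ax":-4,"ay":0,"az":0,"tx":0,"ty":-0.006,"tz":-0.04,"fingers":0.046},{"ax":-8,"ay":0,"az":0,"tx":0,"ty":-0.0145,"tz":-0.08,"fingers":0.046},{"ax":-8,"ay":0,"az":0,"tx":0,"ty":-0.0145,"tz":-0.105,"fingers":0.046},{"ax":-8,"ay":0,"az":0,"tx":0,"ty":-0.0145,"tz":-0.105,"fingers":0.046},{"ax":-8,"ay":0,"az":0,"tx":0,"ty":-0.0145,"tz":-0.105,"fingers":0.046}]'; python3 d.py 0.536 0.0875 0.103 77.4
```

```text
time_s: 33.45
tcp_pos: [0.64, 0.0662, 0.2723]
eef_rot: [34.7, 89.8, 14.5]
contact_force: [0.4, 1.2, -0.2]
gripper_width: 0.0471
time_s: 33.95
tcp_pos: [0.5351, 0.089, 0.2693]
eef_rot: [61.8, 89.9, 49.7]
contact_force: [-0.0, -0.1, 0.2]
gripper_width: 0.0464
time 33.95 tcp [0.5351 0.089  0.2693] jawyaw 77.87 tilt [ 8.e-04  9.e-04 -1.e+00] j [  30.1    6.5  -12.3   -0.   -71.2 -132.3] F [-0.01 -0.07  0.16] M [-0.021 -0.182 -0.023] w 0.0464
t [ 0.1663 -0.0015  0.0011] a [ 0.47  0.03 -0.06]
```

```bash
python3 -m creep '[{"ax":0.6,"ay":0,"az":0,"tx":0.045,"ty":-0.0015,"tz":0.001,"fingers":0.046},{"ax":0.6,"ay":0,"az":0,"tx":0.09,"ty":-0.0015,"tz":0.001,"fingers":0.046},{"ax":0.6,"ay":0,"az":0,"tx":0.13,"ty":-0.0015,"tz":0.001,"fingers":0.046},{"ax":0.6,"ay":0,"az":0,"tx":0.155,"ty":-0.0015,"tz":0.001,"fingers":0.046},{"ax":0.6,"ay":0,"az":0,"tx":0.165,"ty":-0.0015,"tz":0.001,"fingers":0.046}]' 25;  python3 -m creep '[{"ax":0,"ay":0,"az":0,"tx":0,"ty":0,"tz":0,"fingers":0.046},{"ax":0,"ay":0,"az":0,"tx":0,"ty":0,"tz":0,"fingers":0.015},{"ax":0,"ay":0,"az":0,"tx":0,"ty":0,"tz":0,"fingers":0.015},{"ax":0,"ay":0,"az":0,"tx":0,"ty":0,"tz":0,"fingers":0.015},{"ax":0,"ay":0,"az":0,"tx":0,"ty":0,"tz":0,"fingers":0.015}]';python3 d.py
```

```text
time_s: 34.45
tcp_pos: [0.535, 0.0858, 0.1005]
eef_rot: [-142.9, 89.7, -155.7]
contact_force: [0.2, -0.6, 1.0]
gripper_width: 0.0462
time_s: 34.95
tcp_pos: [0.5366, 0.0869, 0.105]
eef_rot: [37.7, 89.9, 24.9]
contact_force: [-0.8, 0.9, 3.2]
gripper_width: 0.0218
time 34.95 tcp [0.5366 0.0869 0.105 ] jawyaw 77.16 tilt [ 1.7e-03  8.0e-04 -1.0e+00] j [  29.9   14.7  -25.3    0.   -49.9 -132.7] F [-0.78  0.9   3.16] M [ 0.18   0.135 -0.048] w 0.0218
```

```bash
python3 -m creep '[{"ax":0,"ay":0,"az":0,"tx":-0.0008,"ty":0,"tz":0,"fingers":0.015},{"ax":0,"ay":0,"az":0,"tx":-0.0008,"ty":0,"tz":0,"fingers":0.015}]'; python3 d.py; python3 -m creep '[{"ax":0,"ay":0,"az":0,"tx":0,"ty":0,"tz":-0.001,"fingers":0.015},{"ax":0,"ay":0,"az":0,"tx":0,"ty":0,"tz":-0.002,"fingers":0.015}]'; python3 d.py
```

```text
time_s: 35.15
tcp_pos: [0.5365, 0.0868, 0.105]
eef_rot: [34.9, 89.9, 22.0]
contact_force: [2.3, -1.1, -1.1]
gripper_width: 0.0215
time 35.15 tcp [0.5365 0.0868 0.105 ] jawyaw 77.15 tilt [ 1.1e-03  4.0e-04 -1.0e+00] j [  29.9   14.7  -25.3    0.   -50.  -132.7] F [ 2.35 -1.14 -1.07] M [-0.138 -0.991 -0.018] w 0.0215
time_s: 35.35
tcp_pos: [0.5349, 0.0873, 0.105]
eef_rot: [22.5, 89.9, 9.7]
contact_force: [4.9, -0.7, -0.9]
gripper_width: 0.0217
time 35.35 tcp [0.5349 0.0873 0.105 ] jawyaw 77.16 tilt [ 1.5e-03  3.0e-04 -1.0e+00] j [  30.    14.6  -25.5    0.   -49.9 -132.9] F [ 4.9  -0.69 -0.89] M [-0.409 -1.886 -0.034] w 0.0217
```

```bash
python3 -m creep '[{"ax":0,"ay":0,"az":0,"tx":0,"ty":0,"tz":-0.0007,"fingers":0.015},{"ax":0,"ay":0,"az":0,"tx":0,"ty":0,"tz":-0.0014,"fingers":0.015}]'; python3 d.py; python3 -m creep '[{"ax":0,"ay":0,"az":0,"tx":0,"ty":0,"tz":0,"fingers":0.015}]'; python3 d.py;python3 -m creep '[{"ax":0,"ay":0,"az":0,"tx":0,"ty":0,"tz":-0.0005,"fingers":0.015}]'; python3 d.py
```

```text
time_s: 35.55
tcp_pos: [0.5333, 0.0876, 0.105]
eef_rot: [24.7, 89.9, 11.9]
contact_force: [5.9, -1.3, -0.8]
gripper_width: 0.0214
time 35.55 tcp [0.5333 0.0876 0.105 ] jawyaw 77.16 tilt [ 1.2e-03  2.0e-04 -1.0e+00] j [  30.1   14.4  -25.6    0.   -49.9 -133. ] F [ 5.89 -1.27 -0.82] M [-0.462 -1.994  0.009] w 0.0214
time_s: 35.65
tcp_pos: [0.5332, 0.0876, 0.105]
eef_rot: [28.5, 89.9, 15.7]
contact_force: [5.1, -0.2, -0.1]
gripper_width: 0.0217
time 35.65 tcp [0.5332 0.0876 0.105 ] jawyaw 77.16 tilt [ 1.1e-03  3.0e-04 -1.0e+00] j [  30.1   14.4  -25.6    0.   -49.9 -133. ] F [ 5.09 -0.18 -0.13] M [-0.321 -2.007 -0.06 ] w 0.0217
time_s: 35.75
tcp_pos: [0.5328, 0.0877, 0.105]
eef_rot: [26.8, 89.9, 13.9]
contact_force: [5.3, -1.2, 0.2]
gripper_width: 0.0219
time 35.75 tcp [0.5328 0.0877 0.105 ] jawyaw 77.16 tilt [ 1.1e-03  3.0e-04 -1.0e+00] j [  30.2   14.4  -25.7    0.   -49.9 -133. ] F [ 5.33 -1.16  0.17] M [-0.372 -2.1    0.023] w 0.0219
```

The gauge is now gripped: steady pull of about 5.5 N with no vertical load, so pinch is about 3.7 N. That's light but near the low end. I'll add about 13° (+3 N).

```bash
python3 -m creep '[{"ax":0,"ay":0,"az":0,"tx":0,"ty":0,"tz":0.0005,"fingers":0.046},{"ax":0,"ay":0,"az":0,"tx":0,"ty":0,"tz":0.0005,"fingers":0.046},{"ax":0,"ay":0,"az":0,"tx":-0.02,"ty":0,"tz":0.0005,"fingers":0.046},{"ax":0,"ay":0,"az":0,"tx":-0.06,"ty":0,"tz":0.0005,"fingers":0.046},{"ax":0,"ay":0,"az":0,"tx":-0.11,"ty":0,"tz":0.0005,"fingers":0.046}]';python3 -m creep '[{"ax":0,"ay":0,"az":0,"tx":-0.045,"ty":0,"tz":0,"fingers":0.05},{"ax":4,"ay":0,"az":0,"tx":-0.06,"ty":0,"tz":0.02,"fingers":0.05},{"ax":7,"ay":0,"az":0,"tx":-0.06,"ty":0,"tz":0.06,"fingers":0.05},{"ax":7,"ay":0,"az":0,"tx":-0.06,"ty":0,"tz":0.1,"fingers":0.05},{"ax":7,"ay":0,"az":0,"tx":-0.06,"ty":0,"tz":0.105,"fingers":0.05}]';python3 d.py 0.6395 0.0655 0.265 69.7
```

```text
time_s: 36.25
tcp_pos: [0.5306, 0.0867, 0.2138]
eef_rot: [-146.4, 89.6, -159.3]
contact_force: [1.4, 1.0, 0.5]
gripper_width: 0.046
time_s: 36.75
tcp_pos: [0.6371, 0.0632, 0.2727]
eef_rot: [-141.1, 89.8, -161.1]
contact_force: [-0.1, -0.7, -0.5]
gripper_width: 0.0502
time 36.75 tcp [0.6371 0.0632 0.2727] jawyaw 70.07 tilt [-0.0029 -0.001  -1.    ] j [  23.1   16.     0.2   -0.   -74.4 -133. ] F [-0.09 -0.7  -0.54] M [ 0.026 -0.14  -0.073] w 0.0502
t [0.0077 0.003  0.0015] a [ 0.37 -0.14  0.11]
```

```bash
python3 -m creep '[{"ax":0,"ay":0,"az":0,"tx":0.02,"ty":0.0015,"tz":0.001,"fingers":0.05},{"ax":0,"ay":0,"az":0,"tx":0.05,"ty":0.0015,"tz":0.001,"fingers":0.05},{"ax":0,"ay":0,"az":0,"tx":0.07,"ty":0.0015,"tz":0.001,"fingers":0.05},{"ax":0,"ay":0,"az":0,"tx":0.0785,"ty":0.0015,"tz":0.001,"fingers":0.05},{"ax":0,"ay":0,"az":0,"tx":0.0785,"ty":0.0015,"tz":0.001,"fingers":0.05}]' 20; python3 d.py 0.6395 0.0655 0.194 69.7; python3 -m creep '[{"ax":0,"ay":0,"az":0,"tx":0,"ty":0,"tz":0,"fingers":0.008},{"ax":0,"ay":0,"az":0,"tx":0,"ty":0,"tz":0,"fingers":0.008},{"ax":0,"ay":0,"az":0,"tx":0,"ty":0,"tz":0,"fingers":0.008},{"ax":0,"ay":0,"az":0,"tx":0,"ty":0,"tz":0,"fingers":0.008},{"ax":0,"ay":0,"az":0,"tx":0,"ty":0,"tz":0,"fingers":0.008}]';  python3 d.py
```

```text
time_s: 37.25
tcp_pos: [0.6355, 0.065, 0.1949]
eef_rot: [-143.3, 89.8, -163.2]
contact_force: [0.7, 1.2, 0.5]
gripper_width: 0.05
time 37.25 tcp [0.6355 0.065  0.1949] jawyaw 70.15 tilt [-3.1e-03 -9.0e-04 -1.0e+00] j [  23.3   18.5   -6.6   -0.   -65.1 -133.1] F [0.65 1.21 0.46] M [ 0.04  -0.215 -0.04 ] w 0.05
t [0.0008 0.0019 0.0036] a [ 0.45 -0.15  0.11]
time_s: 37.75
tcp_pos: [0.6367, 0.0651, 0.1966]
eef_rot: [44.8, 90.0, 25.0]
contact_force: [0.1, -1.0, 0.1]
gripper_width: 0.0156
time 37.75 tcp [0.6367 0.0651 0.1966] jawyaw 70.14 tilt [ 6.e-04  3.e-04 -1.e+00] j [  23.3   18.4   -6.5   -0.   -65.1 -133.1] F [ 0.08 -0.95  0.14] M [ 0.005 -0.167 -0.019] w 0.0156
```

```bash
python3 -m creep '[{"ax":3,"ay":0,"az":0,"tx":0,"ty":0,"tz":0,"fingers":0.008},{"ax":7,"ay":0,"az":0,"tx":0.0001,"ty":0,"tz":0,"fingers":0.008},{"ax":10,"ay":0,"az":0,"tx":0.0001,"ty":0,"tz":0,"fingers":0.008},{"ax":13,"ay":0,"az":0,"tx":0.0001,"ty":0,"tz":0,"fingers":0.008},{"ax":13,"ay":0,"az":0,"tx":0.0001,"ty":0,"tz":0,"fingers":0.008}]'; python3 d.py
```

```text
time_s: 38.25
tcp_pos: [0.6372, 0.0662, 0.1965]
eef_rot: [76.6, 89.9, 43.7]
contact_force: [1.2, 6.1, 1.1]
gripper_width: 0.013
time 38.25 tcp [0.6372 0.0662 0.1965] jawyaw 57.13 tilt [ 0.0016  0.0015 -1.    ] j [  23.3   18.4   -6.5   -0.   -65.  -146.2] F [1.16 6.12 1.14] M [ 1.97  -0.506 -0.024] w 0.013
```

```bash
python3 -m creep '[{"ax":0,"ay":0,"az":0,"tx":0,"ty":0,"tz":0,"fingers":0.05},{"ax":0,"ay":0,"az":0,"tx":0,"ty":0,"tz":0,"fingers":0.05},{"ax":0,"ay":0,"az":0,"tx":-0.02,"ty":0,"tz":0,"fingers":0.05},{"ax":0,"ay":0,"az":0,"tx":-0.06,"ty":0,"tz":0,"fingers":0.05},{"ax":0,"ay":0,"az":0,"tx":-0.075,"ty":0,"tz":0,"fingers":0.05}]'; python3 d.py 0.5325 0.0877 0.27 77.4
```

```text
time_s: 38.75
tcp_pos: [0.6376, 0.0645, 0.2748]
eef_rot: [27.1, 89.8, -5.7]
contact_force: [0.4, 0.5, 0.5]
gripper_width: 0.0471
time 38.75 tcp [0.6376 0.0645 0.2748] jawyaw 57.2 tilt [ 3.7e-03 -4.0e-04 -1.0e+00] j [ 2.330e+01  1.580e+01  1.000e-01  1.000e-01 -7.410e+01 -1.461e+02] F [0.42 0.5  0.52] M [ 0.053 -0.234 -0.014] w 0.0471
t [ 0.0044 -0.0374 -0.101 ] a [-20.2    0.21  -0.06]
```

```bash
python3 -m creep '[{"ax":-7,"ay":0,"az":0,"tx":0.002,"ty":-0.014,"tz":-0.04,"fingers":0.046},{"ax":-14,"ay":0,"az":0,"tx":0.004,"ty":-0.028,"tz":-0.08,"fingers":0.046},{"ax":-20,"ay":0,"az":0,"tx":0.004,"ty":-0.0375,"tz":-0.101,"fingers":0.046},{"ax":-20,"ay":0,"az":0,"tx":0.004,"ty":-0.0375,"tz":-0.101,"fingers":0.046},{"ax":-20,"ay":0,"az":0,"tx":0.004,"ty":-0.0375,"tz":-0.101,"fingers":0.046}]'; python3 d.py 0.5328 0.0877 0.104 77.2
```

```text
time_s: 39.25
tcp_pos: [0.5312, 0.0882, 0.2677]
eef_rot: [16.9, 89.9, 4.0]
contact_force: [0.3, 0.2, -0.2]
gripper_width: 0.0458
time 39.25 tcp [0.5312 0.0882 0.2677] jawyaw 77.16 tilt [ 9.e-04  1.e-04 -1.e+00] j [  30.3    6.2  -12.9    0.   -70.9 -133.2] F [ 0.3   0.23 -0.24] M [ 0.031 -0.183  0.023] w 0.0458
t [ 0.1637 -0.0002  0.0016] a [-0.04  0.05 -0.02]
```

```bash
python3 -m creep '[{"ax":0,"ay":0,"az":0,"tx":0.045,"ty":0,"tz":0.0015,"fingers":0.046},{"ax":0,"ay":0,"az":0,"tx":0.09,"ty":0,"tz":0.0015,"fingers":0.046},{"ax":0,"ay":0,"az":0,"tx":0.13,"ty":0,"tz":0.0015,"fingers":0.046},{"ax":0,"ay":0,"az":0,"tx":0.155,"ty":0,"tz":0.0015,"fingers":0.046},{"ax":0,"ay":0,"az":0,"tx":0.163,"ty":0,"tz":0.0015,"fingers":0.046}]' 25;  python3 -m creep '[{"ax":0,"ay":0,"az":0,"tx":0,"ty":0,"tz":0,"fingers":0.046},{"ax":0,"ay":0,"az":0,"tx":0,"ty":0,"tz":0,"fingers":0.015},{"ax":0,"ay":0,"az":0,"tx":0,"ty":0,"tz":0,"fingers":0.015},{"ax":0,"ay":0,"az":0,"tx":0,"ty":0,"tz":0,"fingers":0.015},{"ax":0,"ay":0,"az":0,"tx":0,"ty":0,"tz":0,"fingers":0.015}]';python3 d.py;  python3 -m creep '[{"ax":0,"ay":0,"az":0,"tx":-0.0006,"ty":0,"tz":0,"fingers":0.015},{"ax":0,"ay":0,"az":0,"tx":-0.0006,"ty":0,"tz":0,"fingers":0.015}]'; python3 d.py
```

```text
time_s: 39.75
tcp_pos: [0.5317, 0.0868, 0.1007]
eef_rot: [-139.0, 89.7, -152.0]
contact_force: [-0.9, -0.7, 1.1]
gripper_width: 0.0461
time_s: 40.25
tcp_pos: [0.5333, 0.0883, 0.1052]
eef_rot: [35.3, 89.9, 22.5]
contact_force: [-0.8, 0.2, 4.7]
gripper_width: 0.0218
time 40.25 tcp [0.5333 0.0883 0.1052] jawyaw 77.15 tilt [ 1.6e-03  7.0e-04 -1.0e+00] j [  30.2   14.4  -25.6    0.   -49.9 -133. ] F [-0.76  0.24  4.69] M [ 0.095  0.181 -0.123] w 0.0218
time_s: 40.45
tcp_pos: [0.5333, 0.0881, 0.1052]
eef_rot: [26.8, 89.9, 14.0]
contact_force: [1.0, -0.3, 1.5]
gripper_width: 0.0219
time 40.45 tcp [0.5333 0.0881 0.1052] jawyaw 77.15 tilt [ 1.1e-03  3.0e-04 -1.0e+00] j [  30.2   14.4  -25.6    0.   -49.9 -133. ] F [ 1.03 -0.34  1.5 ] M [-0.29  -0.594 -0.073] w 0.0219
```

```bash
python3 -m creep '[{"ax":0,"ay":0,"az":0,"tx":-0.0002,"ty":0,"tz":-0.0007,"fingers":0.015},{"ax":0,"ay":0,"az":0,"tx":-0.0002,"ty":0,"tz":-0.0014,"fingers":0.015}]'; python3 d.py; python3 -m creep '[{"ax":0,"ay":0,"az":0,"tx":0,"ty":0,"tz":-0.0007,"fingers":0.015},{"ax":0,"ay":0,"az":0,"tx":0,"ty":0,"tz":-0.0014,"fingers":0.015}]'; python3 d.py;python3 -m creep '[{"ax":0,"ay":0,"az":0,"tx":0,"ty":0,"tz":0,"fingers":0.015}]'; python3 d.py
```

```text
time_s: 40.65
tcp_pos: [0.5328, 0.0885, 0.1053]
eef_rot: [19.4, 89.9, 6.6]
contact_force: [7.4, -3.2, -2.8]
gripper_width: 0.0218
time 40.65 tcp [0.5328 0.0885 0.1053] jawyaw 77.16 tilt [ 2.5e-03  3.0e-04 -1.0e+00] j [ 3.030e+01  1.430e+01 -2.570e+01  1.000e-01 -4.980e+01 -1.332e+02] F [ 7.39 -3.18 -2.84] M [-1.148 -2.583 -0.143] w 0.0218
time_s: 40.85
tcp_pos: [0.5316, 0.0889, 0.1053]
eef_rot: [21.3, 89.8, 8.4]
contact_force: [7.2, -2.9, -3.7]
gripper_width: 0.0218
time 40.85 tcp [0.5316 0.0889 0.1053] jawyaw 77.16 tilt [ 2.7e-03  4.0e-04 -1.0e+00] j [ 3.040e+01  1.420e+01 -2.590e+01  1.000e-01 -4.970e+01 -1.333e+02] F [ 7.19 -2.93 -3.74] M [-0.991 -2.684 -0.118] w 0.0218
time_s: 40.95
tcp_pos: [0.5315, 0.0889, 0.1053]
eef_rot: [21.8, 89.9, 8.9]
contact_force: [5.9, -2.1, -2.2]
gripper_width: 0.0218
time 40.95 tcp [0.5315 0.0889 0.1053] jawyaw 77.16 tilt [ 2.6e-03  4.0e-04 -1.0e+00] j [ 3.040e+01  1.420e+01 -2.590e+01  1.000e-01 -4.970e+01 -1.333e+02] F [ 5.93 -2.12 -2.17] M [-0.872 -2.549 -0.066] w 0.0218
```

The pull is now about 7.8 N, so pinch is about 5.7 N, comfortably within 3–11 N. Relaxing the load, releasing and checking the placement from the images.

```bash
python3 -m creep '[{"ax":0,"ay":0,"az":0,"tx":0.0003,"ty":0,"tz":0.0006,"fingers":0.015},{"ax":0,"ay":0,"az":0,"tx":0.0003,"ty":0,"tz":0.0006,"fingers":0.046},{"ax":0,"ay":0,"az":0,"tx":0.0003,"ty":0,"tz":0.0006,"fingers":0.046},{"ax":0,"ay":0,"az":0,"tx":-0.02,"ty":0,"tz":0.0006,"fingers":0.046},{"ax":0,"ay":0,"az":0,"tx":-0.06,"ty":0,"tz":0.0006,"fingers":0.046}]';python3 -m creep '[{"ax":0,"ay":0,"az":0,"tx":-0.04,"ty":-0.02,"tz":0,"fingers":0.046},{"ax":0,"ay":0,"az":0,"tx":-0.08,"ty":-0.06,"tz":0,"fingers":0.046},{"ax":0,"ay":0,"az":0,"tx":-0.11,"ty":-0.1,"tz":0,"fingers":0.046},{"ax":0,"ay":0,"az":0,"tx":-0.12,"ty":-0.15,"tz":0,"fingers":0.046},{"ax":0,"ay":0,"az":0,"tx":-0.12,"ty":-0.2,"tz":0,"fingers":0.046}]'
python3 - <<'E'
from h import *
import pickle
for n,(x0,y0,x1,y1) in(("top",(155,80,265,210)),("scene",(220,190,360,320))):
    c=cap(n); pickle.dump(c,open(n+"9.pkl","wb")); cv2.imwrite(f"pics/{n}9.png",cv2.resize(c['pixels'],(800,600),interpolation=cv2.INTER_CUBIC)); cv2.imwrite(f"pics/{n}9c.png",cv2.resize(c['pixels'][y0:y1,x0:x1],None,fx=4.5,fy=4.5,interpolation=cv2.INTER_CUBIC))
    v,u=np.nonzero(c['depth']>0); P=world(c,u,v); h=cv2.cvtColor(c['pixels'],cv2.COLOR_BGR2HSV)[v,u].astype(int)
    y=(h[:,0]>20)&(h[:,0]<35)&(h[:,1]>150)&(h[:,2]>90)&(abs(P[:,2]-.12)<.01)&(abs(P[:,0]-.53)<.08)&(abs(P[:,1]-.09)<.06)
    Q=P[y]; rr=cv2.minAreaRect((Q[:,:2]*1000).astype(np.float32)); print(n,y.sum(),Q.mean(0).round(4),rr)
    b=(abs(P[:,0]-.64)<.06)&(abs(P[:,1]-.065)<.06)&(P[:,2]>.198)&(P[:,2]<.235); Q=P[b]; print("bar",cv2.minAreaRect((Q[:,:2]*1000).astype(np.float32)))
    for nm,m in(("red",((h[:,0]<6)|(h[:,0]>174))&(h[:,1]>170)),("blue",(h[:,0]>105)&(h[:,0]<130)&(h[:,1]>150))):
        k=m&(h[:,2]>50)&(abs(P[:,2]-.035)<.006)&(abs(P[:,0]-.47)<.06)&(abs(P[:,1]+.23)<.08); print(nm,P[k].mean(0).round(4))
E
```

```text
time_s: 41.45
tcp_pos: [0.5282, 0.0877, 0.1624]
eef_rot: [-145.4, 89.6, -158.3]
contact_force: [0.8, 0.1, 0.4]
gripper_width: 0.0446
time_s: 41.95
tcp_pos: [0.4876, -0.1009, 0.2869]
eef_rot: [21.3, 89.8, 8.5]
contact_force: [-0.0, -0.8, -0.2]
gripper_width: 0.0457
top 108 [0.5176 0.0893 0.1205] ((519.6671752929688, 90.39993286132812), (20.649229049682617, 38.612735748291016), 79.1424789428711)
bar ((0.0, 0.0), (0.0, 0.0), 0.0)
red [ 0.473  -0.267   0.0344]
blue [ 0.4684 -0.1941  0.0342]
scene 223 [0.5339 0.0929 0.121 ] ((530.8776245117188, 91.8203125), (21.30373191833496, 52.60097122192383), 77.43876647949219)
bar ((639.205810546875, 66.70205688476562), (18.666725158691406, 89.20713806152344), 56.58753967285156)
red [ 0.4774 -0.2639  0.0349]
blue [ 0.4775 -0.193   0.0354]
```

View pics/scene9.png

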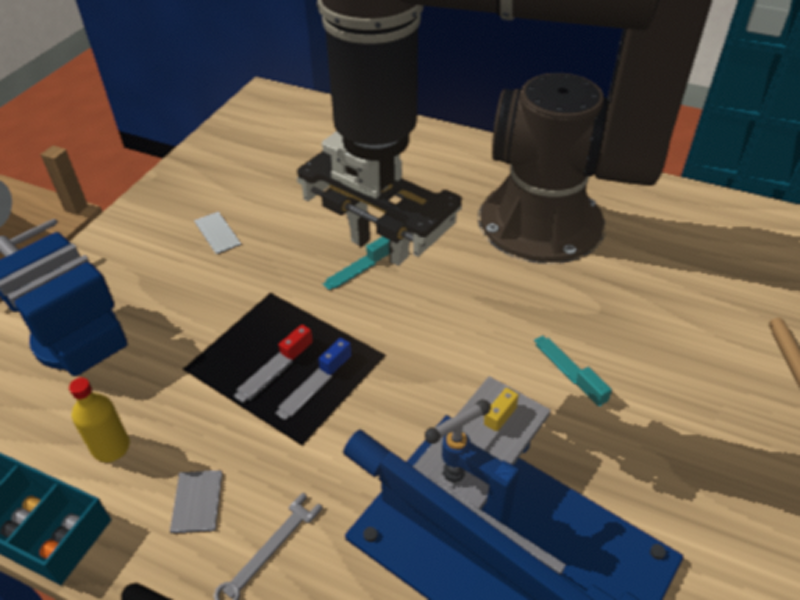

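View pics/scene9c.png

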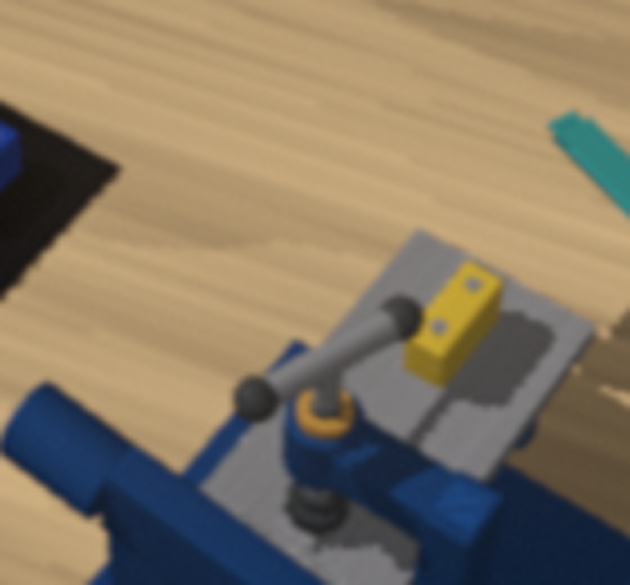

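The scene view shows the gauge on the table at (500,408) with its nose just past the foot. The red (295,342) and blue (335,355) gauges are unmoved and the arm is clear. By measurement the foot sits about 111 mm along the blade (limit 118) and 1–2 mm off its centre line. Handing in.

```bash
python3 -c "
from plant import order
print(order.close_job())"
```

```text
the job is handed in; nothing more can be done
None
```

The 6 mm gauge lies flat on the sheet table, lightly nipped under the hold-down foot, and I handed the job in at about 42 s of the 72 s limit. I slid the gauge in from the open side and turned the T-bar clockwise about 3.3 rad in stages. After each stage I let go of the bar and pulled gently on the gauge to feel the drag.

- **Pinch:** the pulls showed no nip at 1.4, 2.0 and 2.5 rad. At about 3.1 rad the drag was about 5.5 N (pinch about 3.7 N). After the last turn of about 12.5° it was about 7.8 N, or about 5.7 N of pinch, within the 3–11 N range. I was lifting the gauge slightly during that last pull, so the true pinch may be a little higher. At-rest it read about 6.3 N.
- **Placement:** by the scene camera, the foot sits about 111 mm along the blade and 1–2 mm off its centre line. That is inside the 60–118 mm limit but past the nominal 105, because each drag test pulled the gauge back a little. The top camera could not confirm it: the arm hid the bar and part of the handle.
- **Other items:** in the last picture the red and blue gauges, the turquoise look-alikes and the tools look where they were, and the arm is clear of everything.
- **Inconclusive check:** I also lifted the gauge at 2.0 rad to gauge the remaining gap, but it seemed to tilt in the grip, so I relied on the drag readings instead.

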